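Lay out a table-top interferometer round its beam splitter

TASK

Lay out the small interferometer: seat the beam-splitter cube in the square tray on top of the pedestal, put the purple-coated mirror in the tray straight across the pedestal from the laser, the lens in the tray between the pedestal and the white screen, and the silver mirror in the remaining tray, on the opposite side of the pedestal from the lens. Both mirrors must face the cube, the lens must stand square across its line from cube to screen (either face first), and each foot and the cube must sit flat on the floor of its tray. Do not let any of the four fall over on the way.

Things in the scene. Friction and masses are not known exactly. Their poses are not given: they have to be found in the camera images.
- cube: beam-splitter cube, black with round green windows in its sides, 38 mm wide (39 mm over the windows), 40 mm high with its screw heads; stands on the table at the start. Loose, about 0.2 kg. Origin: centre of its underside, z up, x and y square to its sides. All four sides count as alike. Grasp it across two parallel sides.
- purple_mirror: the taller post-mounted mirror (133 mm): round purple mirror in a square black mount. Sizes in mm. Loose, 0.34 kg. Origin: centre of foot's underside, z up. Mirror looks along -x; knobs behind, to x +28. Foot 64 (x) x 50 (y -23 to +27), 10 high; post at x -4, y +2; thumbscrew to -y. Mount x -14 to +18, y -20 to +24, z 91 to 133: grasp it from above across y.
- silver_mirror: the shorter post-mounted mirror (123 mm): round silver mirror in a square black mount. Sizes in mm. Loose, 0.34 kg. Origin: centre of foot's underside, z up. Mirror looks along -x; knobs behind, to x +28. Foot 64 (x) x 50 (y -23 to +27), 10 high; post at x -4, y +2; thumbscrew to -y. Mount x -14 to +18, y -20 to +24, z 81 to 123: grasp it from above across y.
- lens: green lens in a round black ring on a post; black foot fixed on a bare aluminium riser block 64 (x) x 50 (y -23 to +27) x 19 mm; 125 high in all. Loose, 0.5 kg. Origin: centre of block's underside, z up. Lens looks along x, both ways. Ring: centre x -4, y +2, z 106, diameter 34, x -10 to +2: grasp its rim from above across y. Post 12.6 thick under it; thumbscrew to -y.
- pedestal: steel pedestal fixed on the table with a black square tray on top: floor 46 x 46 mm, 88 mm above the table; lips bent out at 45 degrees, 6 mm above the floor, opening 58 mm. Origin: centre of its underside, on the table; x points straight away from the laser, +y and -y to the two side trays, z up; the cube's sides go parallel to x and y.
- tray_far: grey locating tray fixed on the table, one of three alike: floor 72 (x) x 58 mm (y), 2 mm up; lips bent out at 45 degrees, 6 mm above the floor, opening 84 x 70, guide the 64 x 50 foot of a stand in. Origin: centre of underside; long axis x on the line to the pedestal (either sign). This one is straight across the pedestal from the laser (along the pedestal's +x).
- tray_a: grey locating tray fixed on the table, one of three alike: floor 72 (x) x 58 mm (y), 2 mm up; lips bent out at 45 degrees, 6 mm above the floor, opening 84 x 70, guide the 64 x 50 foot of a stand in. Origin: centre of underside; long axis x on the line to the pedestal (either sign). This one is on the pedestal's +y side.
- tray_b: grey locating tray fixed on the table, one of three alike: floor 72 (x) x 58 mm (y), 2 mm up; lips bent out at 45 degrees, 6 mm above the floor, opening 84 x 70, guide the 64 x 50 foot of a stand in. Origin: centre of underside; long axis x on the line to the pedestal (either sign). This one is on the pedestal's -y side.
- laser_module: laser: aluminium barrel 26 mm thick in a black clamp on a post, axis 107 mm up, 130 mm high in all, foot 50 x 60. Fixed. Origin on the table under the barrel; beam leaves along +x to the pedestal. (In the room, fixed: a post 240 mm tall at x 0.56 to 0.63, y -0.14 to -0.07; a beam screen 325 mm tall at x 0.34 to 0.47, y 0.17 to 0.23.)
- screen: small white screen, card 80 wide, 76 high on a slim post, 146 mm high in all, fixed. It stands beyond one of the two side trays as seen from the pedestal, 60 to 75 mm from that tray's centre. Origin on the table under the card; card square to its x.
Not all that is in view belongs to the job. Leave any pink look-alike of the silver_mirror alone.

How it is judged:
By the outcome, as a careful person would: the job done as asked, in the order asked, and still so for the second after the job is handed in, with the robot touching nothing.
It also fails if it takes over 136 s, if anything falls off the work surface, if the arm or the gripper's body presses on something with over 40 N, if the wrist force passes 120 N, or if a joint passes its speed limit or range.

ROBOT

A 6-joint arm with a two-finger parallel gripper is mounted at the origin on a cart in front of the work surface, level with it; the furniture and walls round the work are solid. World frame = base frame: x ahead of the robot, y to its left, z up, the work surface at z = 0. Lengths are in m, angles in rad, forces in N, time in s.
With the tool pointing down it reaches from about 0.275 to 0.725 m from the base axis. Payload 15.9 kg.
Tool frame: the origin (TCP) lies on the centre line of the jaws, within the pads' length; the fingertips stand 19 mm ahead of it and the grasp point (between the pads) is the TCP (robot.nose_length is the distance from the TCP to the fingertips, in m); z points along the fingers, y is the line along which they close (so a half turn about z gives the same grasp; the last joint's range is limited). The gripper opens to 85 mm and grips with 20 to 120 N. Pads are 22 mm wide; open, the fingers measure 114 mm over their backs; the gripper's body (76 mm by 85 mm) begins 54 mm behind the grasp point. The pads swing forward as they close: fully open they stand 13 mm farther back than shut.
Start: joints at [-1.329, 0.213, -0.034, 1.323, 0, 1.571], TCP at [0.12, -0.485, 0.25] pointing down, gripper open.
Joint ranges: [-2.98, 2.98], [-0.74, 1.72], [-1.14, 1.35], [-2.1, 2.04], [-1.57, 1.44], [-3.14, 3.14]. Speed limits (rad/s): [1.89, 1.89, 2.39, 2.57, 3.14, 3.14].

INTERFACE

Orientations are given as [roll, pitch, yaw] about the fixed x, y, z axes, in that order (R = Rz(yaw) Ry(pitch) Rx(roll)).
In Python, from plant import robot gives the robot as it stands. The module is installed in compiled form; this text tells all that it offers.
- The arm moves only by the shell command python3 -m pendant 'ROWS' [OPENING] [FORCE]. ROWS is JSON, a list of rows, each a list of 2 entries, a list of its own where there are three numbers: the shift along the tool's x, y, z normalised to -1 to 1, where 1 is 2.5 cm, then the turn about the tool's z normalised to -1 to 1, where 1 is 0.08 rad. In form: [[[dx, dy, dz], yaw], ...]. A call has 1 to 10 rows; each row shifts and turns the commanded pose from where the row before left it, along the tool's axes as they then stand; what a row does not reach is not made up. A row lasts 1/8 s, in which the tool goes at most 62.5 mm and 10.7 degrees, less where a joint would pass 70% of its speed; a pose out of reach is approached as far as the arm can. A call with a number of a shift or a turn outside -1 to 1 is refused whole. A call with a gripper value outside its range is refused whole. OPENING is the opening, from 0 (shut) to 1 (fully open), set as the call begins (- or left out, the last holds). The fingers move at their own pace and stop on an object; FORCE is the grip in N (left out, the last holds). Time passes only in rows, so rows that do not move let the fingers close. It gives the time, the measured TCP pose, the force, the opening and the grip force at its end, in the units of the state.
- robot.sense(): the state, without advancing time (a new reading comes with each control period).
- robot.read_camera(name): name is "scene" or "top" or "wrist"; returns the picture (480x640x3 uint8, red, green, blue); there is no depth.
- robot.get_calibration(name): a dict with "K" (3x3 intrinsics, pixels), "k1" (the pictures are not rectified: a ray, as slopes to the right and down, at radius r is drawn at 1 + k1 r^2 times it, then the intrinsics apply), "world_to_cam" (4x4, takes a point from world to camera coordinates). Camera axes: x right, y down, z forward; pixel columns grow to the right and rows downward; lengths in m; the calibration is good to about 2 mm. A picture is of the moment at which its call begins: read the wrist's pose just before it. get_calibration takes no time and is no camera call; for the wrist camera it gives the pose at the moment of the call.
- robot.hand_in(): hands the job in; it is judged then, once.
Trained networks look in the newest picture that a camera, given by its name, has taken for a name from the list of things; names that differ only in an ending like _2 or _b are one class to them, and where a whole thing is asked for, a point or a joint stands for the part that bears it (a point fixed in the world has none). Each returns a list of dicts, best first, with "confidence" (0 to 1); they miss things now and then, are a little off and sometimes report something else, mostly with a low value. They report only what shows in the picture. A call takes as long as a camera call. They do not tell look-alikes from the thing itself.
- robot.masks_of(camera, target): "mask" (480x640 bool, what is visible of it) and "bbox" ([left, top, right, bottom] in pixels, round what is visible of it).
The state is a dict: "time": time; "joint_pos": joint angles; "qd": joint speeds; "joint_torque": joint torques, N m; "ee_pos": TCP position; "eef_rot": TCP orientation; "contact_force": force on the tool from outside, world axes, zero at the start; "ft_torque": the same for the moment, N m; "width": finger opening in m; "gripper_force": force on a finger pad.
Only numpy, scipy, OpenCV 4.12 (cv2) and the standard library are available. Lean on these libraries where they do the work, as an engineer would, in place of code of your own. Each camera call takes 0.05 s, during which the arm holds its last target. There are 200 camera calls.

## Working session

There is one attempt and no reset: what is moved stays moved. The work goes in short steps, Python scripts to look and compute and a shell command to move; the robot and the scene stay as the last step left them, time stands still between calls to the robot, and variables do not carry over. Pictures are saved under pics/ and viewed, at most 14 in all, crops included, and the job is handed in when it is done.

```bash
mkdir -p pics; ls; python3 - <<'E'
from plant import robot
import cv2,numpy as np
s=robot.sense();print({k:np.round(v,3).tolist() for k,v in s.items()})
for c in ("scene","top"):
    im=robot.read_camera(c);cv2.imwrite(f"pics/{c}0.png",im[:,:,::-1])
    k=robot.get_calibration(c);print(c,np.round(k["K"],1).tolist(),k["k1"],np.round(k["world_to_cam"],4).tolist())
k=robot.get_calibration("wrist");print(k)
E
```

```text
pics
{'time': 0.0, 'joint_pos': [-1.329, 0.213, -0.035, 1.323, 0.0, 1.571], 'qd': [0.001, 0.0, 0.0, 0.001, -0.002, 0.0], 'joint_torque': [0.005, -68.616, 48.711, 0.018, 0.0, 0.0], 'ee_pos': [0.12, -0.485, 0.25], 'eef_rot': [-3.14, -0.0, 0.242], 'contact_force': [-0.436, 0.51, 0.001], 'ft_torque': [0.027, 0.03, 0.02], 'gripper_force': 0.0, 'width': 0.085}
scene [[526.0, 0.0, 322.6], [0.0, 526.0, 235.9], [0.0, 0.0, 1.0]] 0.01435639277554692 [[-0.7796, -0.6261, -0.0126, 0.4369], [-0.4679, 0.5957, -0.6528, 0.2217], [0.4162, -0.5031, -0.7574, 1.2285], [0.0, 0.0, 0.0, 1.0]]
top [[489.9, 0.0, 318.5], [0.0, 489.9, 245.5], [0.0, 0.0, 1.0]] -0.043713522240154186 [[0.0241, -0.9997, 0.0066, 0.0406], [-0.9925, -0.0247, -0.1197, 0.4866], [0.1198, -0.0037, -0.9928, 1.5556], [0.0, 0.0, 0.0, 1.0]]
{'K': array([[358.55314   ,   0.        , 318.60156714],
       [  0.        , 358.55314   , 242.52424247],
       [  0.        ,   0.        ,   1.        ]]), 'k1': -0.03690691637633839, 'world_to_cam': array([[ 2.40288074e-01, -9.70701544e-01, -3.91464458e-04,
        -5.00030938e-01],
       [-9.33471398e-01, -2.31182680e-01,  2.74200143e-01,
        -3.64418727e-02],
       [-2.66257002e-01, -6.55216034e-02, -9.61672568e-01,
         3.79025024e-01],
       [ 0.00000000e+00,  0.00000000e+00,  0.00000000e+00,
         1.00000000e+00]])}
```

View pics/scene0.png

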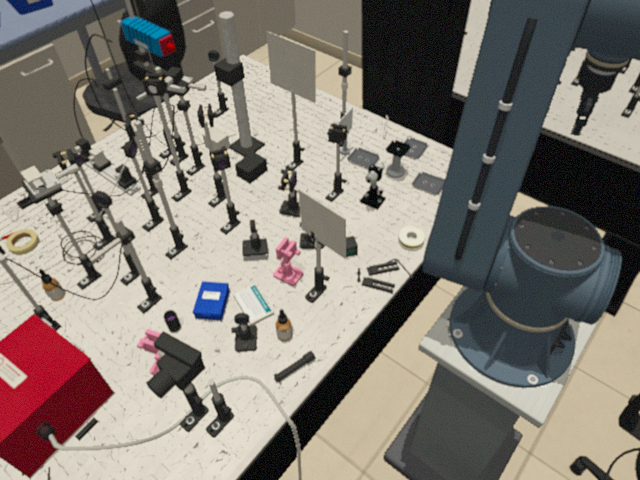

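View pics/top0.png

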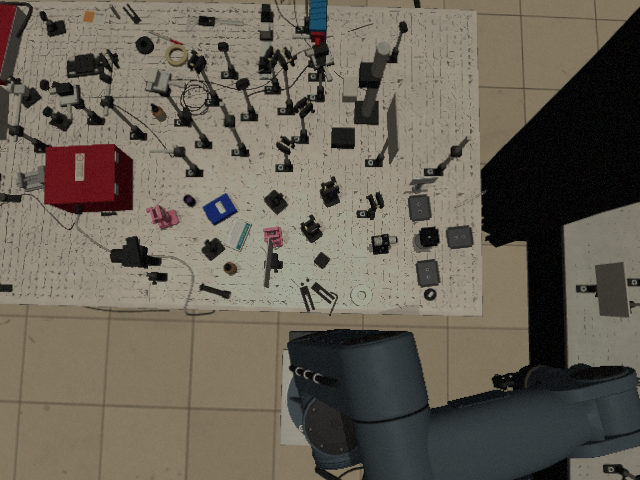

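```bash
cat > h.py <<'E'
import numpy as np,cv2
from plant import robot
def cal(c):
    k=robot.get_calibration(c);return k["K"],k["k1"],k["world_to_cam"]
def ray(C,uv):
    K,k1,T=C;x=(uv[0]-K[0,2])/K[0,0];y=(uv[1]-K[1,2])/K[1,1]
    rd=np.hypot(x,y);r=rd
    for _ in range(20): r=rd/(1+k1*r*r)
    f=r/rd if rd>0 else 1
    d=T[:3,:3].T@np.array([x*f,y*f,1]);return -T[:3,:3].T@T[:3,3],d
def onz(C,uv,z):
    o,d=ray(C,uv);return o+d*(z-o[2])/d[2]
def tri(obs):
    A=np.zeros((3,3));b=np.zeros(3)
    for C,uv in obs:
        o,d=ray(C,uv);d=d/np.linalg.norm(d);P=np.eye(3)-np.outer(d,d);A+=P;b+=P@o
    p=np.linalg.solve(A,b);return p
def proj(C,p):
    K,k1,T=C;q=T[:3,:3]@np.asarray(p,float)+T[:3,3];x,y=q[:2]/q[2];f=1+k1*(x*x+y*y)
    return np.array([K[0,0]*x*f+K[0,2],K[1,1]*y*f+K[1,2]])
def bgr(im): return im[:,:,::-1].copy()
E
python3 - <<'E'
from h import *
im=bgr(robot.read_camera("top"));C=cal("top")
cv2.imwrite("pics/topc.png",cv2.resize(im[150:310,190:480],None,fx=2.75,fy=2.75,interpolation=cv2.INTER_CUBIC))
for t in ["cube","purple_mirror","silver_mirror","lens","pedestal","tray_far","laser_module","screen"]:
    for m in robot.masks_of("top",t)[:6]:
        b=m["bbox"];c=np.argwhere(m["mask"]).mean(0)[::-1];print(t,round(m["confidence"],2),np.round(b).tolist(),np.round(onz(C,c,{"pedestal":.09,"tray_far":.005}.get(t,0.03)),3))
E
```

```text
cube 0.45 [312.0, 255.0, 330.0, 268.0] [0.439 0.043 0.03 ]
purple_mirror 0.71 [318.0, 176.0, 339.0, 206.0] [0.663 0.019 0.03 ]
purple_mirror 0.68 [417.0, 259.0, 442.0, 288.0] [ 0.407 -0.302  0.03 ]
silver_mirror 0.87 [263.0, 225.0, 285.0, 247.0] [0.516 0.2   0.03 ]
silver_mirror 0.69 [150.0, 205.0, 178.0, 233.0] [0.569 0.562 0.03 ]
silver_mirror 0.56 [302.0, 215.0, 324.0, 242.0] [0.538 0.077 0.03 ]
lens 0.79 [266.0, 191.0, 285.0, 212.0] [0.628 0.198 0.03 ]
pedestal 0.63 [413.0, 227.0, 441.0, 250.0] [ 0.513 -0.287  0.09 ]
tray_far 0.72 [449.0, 224.0, 474.0, 246.0] [ 0.53  -0.414  0.005]
laser_module 0.89 [373.0, 233.0, 397.0, 254.0] [ 0.498 -0.154  0.03 ]
screen 0.6 [413.0, 173.0, 439.0, 192.0] [ 0.703 -0.281  0.03 ]
```

View pics/topc.png

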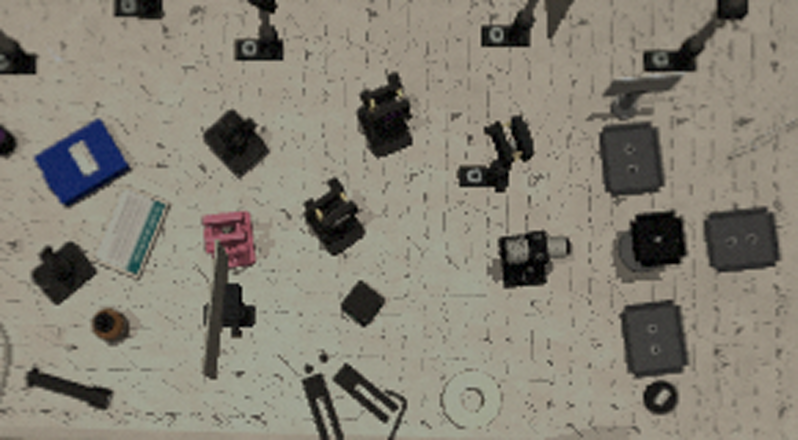

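```bash
python3 -m pendant '[[[1,-0.56,-0.32],0],[[1,-0.56,-0.32],0],[[1,-0.56,-0.32],0],[[1,-0.56,-0.32],0],[[1,-0.56,-0.32],0],[[1,-0.56,-0.32],0],[[1,-0.56,-0.32],0],[[1,-0.56,-0.32],0],[[1,-0.56,-0.32],0],[[1,-0.56,-0.32],0]]' 1 60
python3 -m pendant '[[[0,0,0],1],[[0,0,0],1],[[0,0,0],1],[[0,0,0],0],[[0,0,0],0]]'
python3 - <<'E'
from h import *
np.set_printoptions(precision=4,suppress=True)
print(robot.sense()["ee_pos"],robot.sense()["eef_rot"],robot.sense()["joint_pos"])
C=cal("wrist");im=bgr(robot.read_camera("wrist"));np.savez("w1.npz",*C,im);cv2.imwrite("pics/w1.png",im)
E
```

```text
time: 1.8
ee_pos: [0.3295, -0.2889, 0.3307]
eef_rot: [3.141, -0.0, 0.242]
contact_force: [0.9, -0.5, -0.6]
width: 0.0853
gripper_force: 0.0
time: 2.42
ee_pos: [0.3289, -0.2896, 0.3303]
eef_rot: [3.142, -0.0, 0.004]
contact_force: [-0.2, 0.3, -0.2]
width: 0.0857
gripper_force: 0.0
[ 0.3289 -0.2896  0.3303] [ 3.1416 -0.      0.0036] [-0.722   0.0857  0.0163  1.5014  0.      2.416 ]
```

View pics/w1.png

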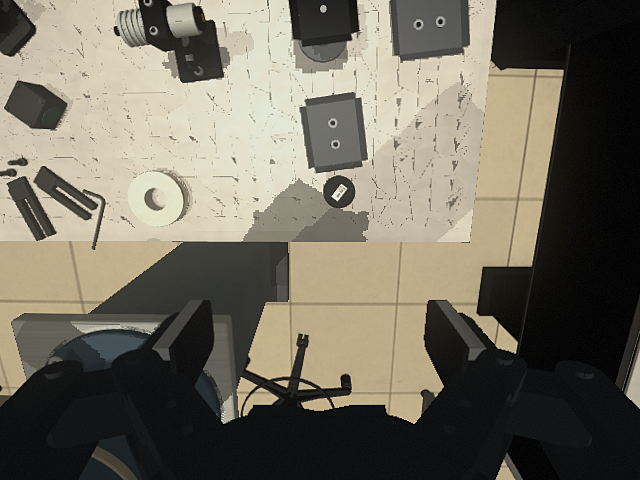

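```bash
cat > shot.py <<'E'
import sys
from h import *
n=sys.argv[1];C=cal("wrist");im=bgr(robot.read_camera("wrist"));np.savez(f"{n}.npz",*C,im);cv2.imwrite(f"pics/{n}.png",im)
E
python3 -m pendant '[[[1,0.23,0],0],[[1,0.23,0],0],[[1,0.23,0],0],[[1,0.23,0],0],[[1,0.23,0],0],[[1,0.23,0],0],[[0.8,0.23,0],0],[[0,0,0],0],[[0,0,0],0]]'
python3 shot.py A
python3 -m pendant '[[[0,-1,0],0],[[0,-1,0],0],[[0,-1,0],0],[[0,-1,0],0],[[0,-1,0],0],[[0,0,0],0],[[0,0,0],0]]'
python3 shot.py B
python3 -m pendant '[[[0,-1,0],0],[[0,-1,0],0],[[0,-1,0],0],[[0,-1,0],0],[[0,-1,0],0],[[0,-1,0],0],[[0,-1,0],0],[[0,-1,0],0],[[0,0,0],0],[[0,0,0],0]]'
python3 shot.py C
python3 -m pendant '[[[0,-1,0],0],[[0,-1,0],0],[[0,-1,0],0],[[0,-1,0],0],[[0,-1,0],0],[[0,0,0],0],[[0,0,0],0]]'
python3 shot.py D
```

```text
time: 3.6
ee_pos: [0.4986, -0.3295, 0.3303]
eef_rot: [-3.141, 0.0, 0.002]
contact_force: [-0.2, 0.0, 0.2]
width: 0.0853
gripper_force: 0.0
time: 4.53
ee_pos: [0.4985, -0.205, 0.3306]
eef_rot: [3.141, -0.0, 0.002]
contact_force: [0.1, -0.0, 0.2]
width: 0.0856
gripper_force: 0.0
time: 5.82
ee_pos: [0.4985, -0.0054, 0.3302]
eef_rot: [3.141, 0.0, 0.001]
contact_force: [0.9, -0.3, -0.0]
width: 0.0852
gripper_force: 0.0
time: 6.75
ee_pos: [0.4973, 0.0583, 0.3327]
eef_rot: [-3.091, 0.0, 0.088]
contact_force: [-0.4, 0.6, 0.8]
width: 0.0857
gripper_force: 0.0
```

View pics/B.png

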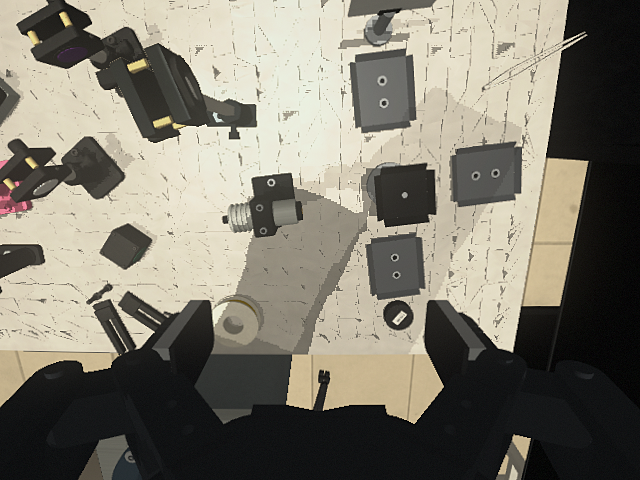

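View pics/D.png

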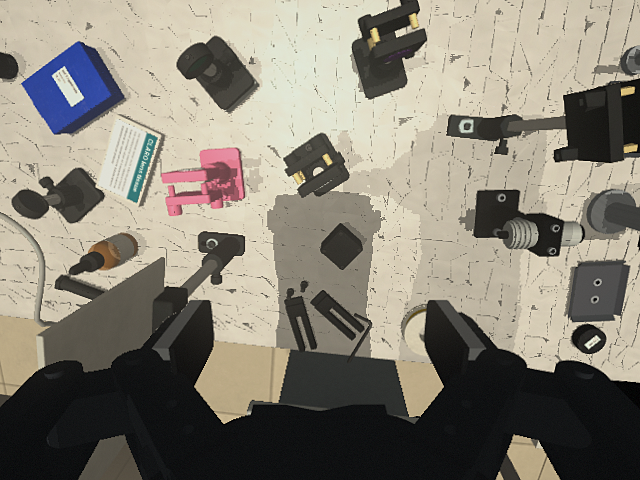

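```bash
python3 - <<'E'
from h import *
s=cv2.imread("pics/scene0.png");d=cv2.imread("pics/D.png")
a=cv2.resize(s[205:300,225:335],(396,342),interpolation=3);b=cv2.resize(s[300:360,215:285],(399,342),interpolation=3)
c=cv2.resize(d[20:130,160:290],(396,250),interpolation=3);e=cv2.resize(d[140:240,0:130],(399,250),interpolation=3)
cv2.imwrite("pics/cmp.png",np.vstack([np.hstack([a,b]),np.hstack([c,e])]))
robot.read_camera("scene")
for t in ["lens","silver_mirror","purple_mirror"]:
    for m in robot.masks_of("scene",t): print(t,m["confidence"],m["bbox"])
robot.read_camera("wrist")
for t in ["lens","silver_mirror","purple_mirror","cube"]:
    for m in robot.masks_of("wrist",t): print(t,m["confidence"],m["bbox"])
E
```

```text
lens 0.87 [238.4, 217.4, 271.1, 257.7]
silver_mirror 0.74 [271.6, 236.7, 303.7, 287.9]
silver_mirror 0.73 [138.7, 331.6, 161.9, 373.1]
silver_mirror 0.54 [300.5, 228.2, 312.2, 249.5]
purple_mirror 0.77 [277.9, 170.8, 297.5, 216.1]
lens 0.94 [174.5, 36.7, 258.0, 111.8]
silver_mirror 0.96 [162.7, 146.5, 248.5, 217.0]
silver_mirror 0.56 [281.1, 133.4, 347.2, 197.8]
purple_mirror 0.57 [349.5, 0.0, 427.2, 98.6]
cube 0.9 [318.4, 221.6, 361.9, 268.5]
cube 0.49 [475.9, 185.9, 584.7, 255.5]
```

View pics/cmp.png

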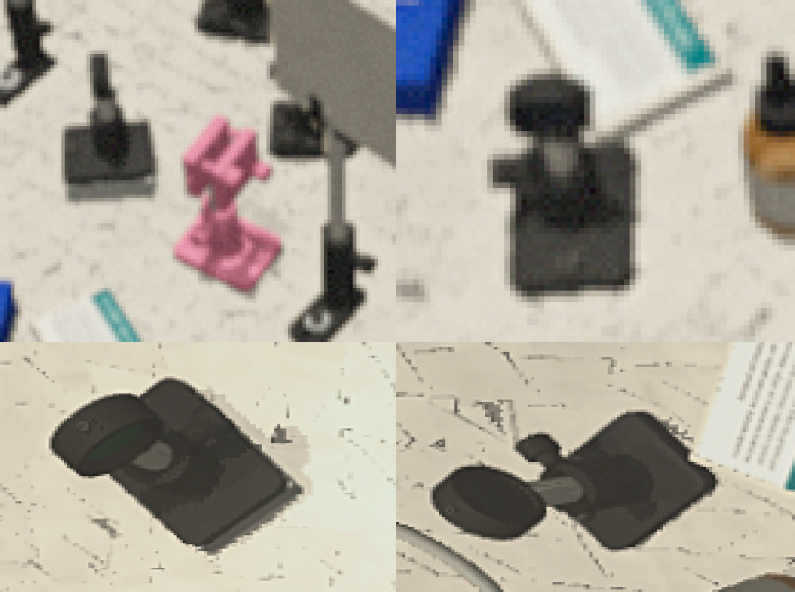

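```bash
cat > ms.py <<'E'
import sys,pickle
from h import *
n=sys.argv[1];C=cal("wrist");im=bgr(robot.read_camera("wrist"));out={}
for t in sys.argv[2:]:
    out[t]=[(m["confidence"],np.array(m["bbox"]),m["mask"]) for m in robot.masks_of("wrist",t)]
    print(t,[(round(c,2),b.astype(int).tolist()) for c,b,_ in out[t]])
pickle.dump((C,im,out),open(n+".pkl","wb"));cv2.imwrite(f"pics/{n}.png",im)
E
python3 ms.py mD cube purple_mirror silver_mirror lens
python3 -m pendant '[[[0,1,0],0],[[0,1,0],0],[[0,1,0],0],[[0,1,0],0],[[0,0,0],0],[[0,0,0],0]]'
python3 ms.py mC cube purple_mirror silver_mirror lens
python3 -m pendant '[[[0,1,0],0],[[0,1,0],0],[[0,1,0],0],[[0,1,0],0],[[0,1,0],0],[[0,1,0],0],[[0,1,0],0],[[0,0,0],0],[[0,0,0],0]]'
python3 ms.py mB cube purple_mirror silver_mirror lens pedestal tray_far laser_module screen
python3 -m pendant '[[[0,1,0],0],[[0,1,0],0],[[0,1,0],0],[[0,1,0],0],[[0,1,0],0],[[0,1,0],0],[[0,0,0],0],[[0,0,0],0]]'
python3 ms.py mA pedestal tray_far screen laser_module
```

```text
cube [(0.82, [320, 222, 360, 268])]
purple_mirror [(0.58, [348, 1, 428, 98]), (0.23, [177, 37, 256, 111])]
silver_mirror [(0.93, [161, 147, 249, 214]), (0.74, [280, 130, 348, 198])]
lens [(0.88, [174, 40, 258, 112])]
time: 8.25
ee_pos: [0.5061, -0.0407, 0.3277]
eef_rot: [-3.09, 0.0, 0.088]
contact_force: [0.3, 0.2, 0.3]
width: 0.0853
gripper_force: 0.0
cube [(0.64, [241, 222, 284, 272])]
purple_mirror [(0.74, [239, 0, 322, 98])]
silver_mirror [(0.97, [178, 133, 268, 198]), (0.73, [61, 148, 171, 220])]
lens [(0.72, [69, 37, 174, 112]), (0.4, [240, 0, 320, 102])]
time: 9.62
ee_pos: [0.5214, -0.2146, 0.3188]
eef_rot: [-3.09, 0.0, 0.088]
contact_force: [0.5, 0.1, -0.8]
width: 0.0856
gripper_force: 0.0
cube [(0.93, [98, 220, 153, 268]), (0.35, [371, 188, 441, 255])]
purple_mirror [(0.61, [32, 0, 167, 85])]
silver_mirror [(0.73, [0, 149, 41, 205]), (0.59, [0, 132, 130, 199]), (0.29, [372, 187, 441, 255])]
lens [(0.92, [2, 45, 34, 114])]
pedestal [(0.76, [371, 188, 442, 256])]
tray_far [(0.72, [459, 180, 537, 241]), (0.64, [366, 6, 483, 69])]
laser_module [(0.72, [220, 189, 300, 253])]
screen [(0.59, [366, 4, 482, 66])]
time: 11.08
ee_pos: [0.5346, -0.3639, 0.3111]
eef_rot: [-3.09, 0.0, 0.088]
contact_force: [-0.8, 0.0, 1.0]
width: 0.0853
gripper_force: 0.0
pedestal [(0.7, [224, 186, 297, 255])]
tray_far [(0.63, [334, 178, 411, 242])]
screen [(0.82, [171, 6, 285, 69])]
laser_module [(0.64, [73, 187, 183, 254])]
```

```bash
cat > fit.py <<'E'
import pickle
from h import *
from scipy.optimize import minimize
np.set_printoptions(precision=4,suppress=True)
def box(a,b,c,d,e,f): return np.array([[x,y,z] for x in(a,b) for y in(c,d) for z in(e,f)])/1e3
def cyl(x,y,r,z0,z1): t=np.linspace(0,6.283,16);return np.array([[x+r*np.cos(q),y+r*np.sin(q),z] for q in t for z in(z0,z1)])/1e3
def disc(x0,x1,y,z,r): t=np.linspace(0,6.283,24);return np.array([[x,y+r*np.cos(q),z+r*np.sin(q)] for q in t for x in(x0,x1)])/1e3
def mir(h): return [box(-32,32,-23,27,0,10),cyl(-4,2,6.5,10,h-42),cyl(-4,2,12,10,45),box(-14,-4,-20,24,h-42,h),box(8,18,-20,24,h-42,h),cyl(0,0,1,h-40,h-38),box(18,28,-18,-8,h-40,h-30),box(18,28,12,22,h-12,h-2)]
M={"cube":[box(-19,19,-19,19,0,40)],"purple_mirror":mir(133),"silver_mirror":mir(123),
"lens":[box(-32,32,-23,27,0,19),box(-30,30,-21,25,19,29),cyl(-4,2,6.3,29,90),cyl(-4,2,12,29,60),disc(-10,2,2,106,17)]}
def render(C,parts,p):
    x,y,yaw=p[:3];z=p[3] if len(p)>3 else 0;R=np.array([[np.cos(yaw),-np.sin(yaw),0],[np.sin(yaw),np.cos(yaw),0],[0,0,1]])
    im=np.zeros((480*2,640*2),np.uint8)
    for P in parts:
        q=np.array([proj(C,R@v+[x,y,z]) for v in P]);cv2.fillConvexPoly(im,cv2.convexHull(((q*2+.5)*16).astype(np.int32)),255,shift=4)
    return cv2.resize(im,(640,480),interpolation=cv2.INTER_AREA)/255.
def cost(p,name,obs):
    s=0
    for C,m in obs:
        r=render(C,M[name],p);s+=1-np.minimum(r,m).sum()/np.maximum(r,m).sum()
    return s/len(obs)
def fit(name,obs,x0,yaws):
    res=[]
    for y in yaws:
        p=[x0[0],x0[1],y];S=np.array([p,[p[0]+.015,p[1],y],[p[0],p[1]+.015,y],[p[0],p[1],y+.3]])
        r=minimize(cost,p,(name,obs),method="Nelder-Mead",options=dict(initial_simplex=S,maxiter=90,xatol=3e-4,fatol=1e-4));res.append((r.fun,r.x))
    return sorted(res,key=lambda t:t[0])
E
cat > run.py <<'E'
from fit import *
Ds={k:pickle.load(open(f"m{k}.pkl","rb")) for k in "ABCD"}
g={"cube":((.439,.043),"BCD",[0,.8]),"purple_mirror":((.663,.019),"D",np.arange(8)*np.pi/4),"silver_mirror":((.538,.077),"CD",np.arange(8)*np.pi/4),"lens":((.628,.198),"CD",np.arange(8)*np.pi/4)}
for n,(x0,vs,ya) in g.items():
    obs=[]
    for v in vs:
        C,im,o=Ds[v];best=None
        for c,b,m in o[n]:
            px=proj(C,[*x0,.06]);ov=np.hypot(*(px-[(b[0]+b[2])/2,(b[1]+b[3])/2]))
            if best is None or ov<best[0]: best=(ov,m)
        print(n,v,best[0]);obs.append((C,best[1].astype(float)))
    rs=fit(n,obs,x0,ya)
    for f,p in rs[:4]: print("  ",round(f,3),p)
    z=minimize(cost,[*rs[0][1],0.003],(n,obs),method="Nelder-Mead",options=dict(maxiter=150));print("  free z",z.fun,z.x)
z=np.load("B.npz");C=(z["arr_0"],float(z["arr_1"]),z["arr_2"])
for n,a,b in [("far",(475,176),(495,174)),("a",(382,80),(382,103)),("b",(394,257),(397,275))]:
    p,q=onz(C,a,.003),onz(C,b,.003);print(n,p,q,(p+q)/2,np.degrees(np.arctan2(*(q-p)[1::-1])))
print("ped",onz(C,(405,195),.089))
for v in "AB":
    C,im,o=Ds[v]
    for n,z in(("pedestal",.094),("tray_far",.008),("laser_module",.107),("screen",.14)):
        m=o[n][0][2].astype(np.uint8);c=max(cv2.findContours(m,0,1)[0],key=cv2.contourArea)[:,0]
        pts=np.array([onz(C,u,z)[:2] for u in c],np.float32);r=cv2.minAreaRect(pts*1000);print(v,n,r)
print(robot.sense()["joint_pos"])
E
python3 run.py
```

```text
cube B 22.761096561921484
cube C 12.55965105958342
cube D 10.349911749085404
   0.077 [0.4398 0.0401 0.92  ]
   0.079 [ 0.4403  0.04   -0.6481]
  free z 0.09655655935683982 [0.4409 0.04   0.9224 0.0031]
purple_mirror D 5.422630009359662
   0.116 [0.6569 0.0172 0.4151]
   0.117 [0.657  0.0169 0.4297]
   0.136 [0.6589 0.0223 3.5495]
   0.136 [0.6588 0.0226 3.557 ]
  free z 0.12162175894838623 [0.6561 0.0175 0.4264 0.003 ]
silver_mirror C 2.49115448605608
silver_mirror D 3.1933711360067343
   0.131 [0.5379 0.0747 0.6548]
   0.131 [0.5378 0.0747 0.6563]
   0.198 [0.5382 0.0802 3.8074]
   0.199 [0.5379 0.08   3.785 ]
  free z 0.13738783032423996 [0.538  0.0745 0.6595 0.003 ]
lens C 9.046497210186171
lens D 11.215489174832994
   0.049 [0.6304 0.1967 0.7696]
   0.05 [0.6304 0.1967 0.7825]
   0.051 [0.6304 0.1969 0.787 ]
   0.147 [0.6251 0.197  3.9324]
  free z 0.0549135544139942 [0.63   0.1951 0.7783 0.0031]
far [ 0.5265 -0.4021  0.003 ] [ 0.5292 -0.4273  0.003 ] [ 0.5278 -0.4147  0.003 ] -83.85207320534276
a [ 0.6371 -0.2796  0.003 ] [ 0.6116 -0.2808  0.003 ] [ 0.6244 -0.2802  0.003 ] -177
[... 375 characters left out ...]
508.2794189453125, -166.6896514892578), (51.371864318847656, 122.6867904663086), 22.047182083129883)
A screen ((671.2147827148438, -276.7535400390625), (44.03241729736328, 88.88348388671875), 6.656081676483154)
B pedestal ((518.6884155273438, -289.88177490234375), (69.98393249511719, 68.15393829345703), 6.17003059387207)
B tray_far ((529.0264892578125, -414.3368225097656), (72.04901123046875, 87.04116821289062), 8.166884422302246)
B laser_module ((506.5573425292969, -147.45013427734375), (65.92964935302734, 81.00904083251953), 9.402339935302734)
B screen ((671.8115234375, -273.044189453125), (41.85546875, 86.6981201171875), 7.058256149291992)
[-0.6153  0.6043  0.7008  1.7002  0.0388  2.4373]
```

```bash
cat > run2.py <<'E'
from fit import *
V=[]
for k in "AB":
    z=np.load(k+".npz");V.append(((z["arr_0"],float(z["arr_1"]),z["arr_2"]),z["arr_3"]))
    C,im,o=pickle.load(open(f"m{k}.pkl","rb"));V.append((C,im))
z=np.load("w1.npz");V.append(((z["arr_0"],float(z["arr_1"]),z["arr_2"]),z["arr_3"]))
M["ped"]=[box(-29,29,-29,29,-.5,.5)];M["tr"]=[box(-42,42,-35,35,-.5,.5)]
for n,mod,x0,zz,thr in [("ped","ped",(.515,-.293),.094,55),("far","tr",(.528,-.4147),.008,115),("a","tr",(.6244,-.280),.008,115),("b","tr",(.4066,-.309),.008,115)]:
    obs=[]
    for i,(C,im) in enumerate(V):
        c=proj(C,[*x0,zz-.005]).astype(int)
        if not(40<c[0]<600 and 45<c[1]<290):continue
        gr=cv2.GaussianBlur(im,(3,3),0).max(2);w=np.zeros_like(gr);h=62;w[max(0,c[1]-h):c[1]+h,max(0,c[0]-h):c[0]+h]=1
        m=((gr<thr)&(w>0)).astype(np.uint8);m=cv2.morphologyEx(m,cv2.MORPH_OPEN,np.ones((7,7)))
        l=cv2.connectedComponents(m)[1];L=l[c[1]-4:c[1]+5,c[0]-4:c[0]+5];L=L[L>0]
        if len(L)==0: print(n,i,"no",gr[c[1],c[0]]);continue
        m=(l==np.bincount(L).argmax()).astype(np.uint8);cc=max(cv2.findContours(m,0,1)[0],key=cv2.contourArea);m=cv2.drawContours(m*0,[cc],-1,1,-1)
        pts=np.array([onz(C,u,zz)[:2] for u in cc[:,0]],np.float32);r=cv2.minAreaRect(pts*1000);print(n,i,np.round(np.hstack(r),1));obs.append((C,m.astype(float)))
    b=None
    for y in (0.1,-1.5):
        r=minimize(cost,[*x0,y,zz],(mod,obs),method="Nelder-Mead",options=dict(initial_simplex=[[*x0,y,zz],[x0[0]+.01,x0[1],y,zz],[x0[0],x0[1]+.01,y,zz],[*x0,y+.15,zz],[*x0,y,zz+.01]],maxiter=200))
        print(n,round(r.fun,3),r.x)
E
python3 run2.py
```

```text
ped 0 no 129
ped 1 [ 508.2 -299.6   43.    48.9    6. ]
ped 2 [ 515.  -293.1   58.8   58.8    7. ]
ped 3 [ 515.2 -293.3   58.1   59.1    6. ]
ped 0.251 [ 0.5143 -0.2938  0.1067  0.0911]
ped 0.252 [ 0.5141 -0.294  -1.461   0.0907]
far 0 [ 529.  -414.    72.2   86.2    7.3]
far 1 [ 528.2 -413.9   73.3   85.8    8.9]
far 2 [ 529.2 -413.7   72.2   87.     7.5]
far 3 [ 529.1 -414.    71.9   87.3    8. ]
far 0.255 [ 0.5275 -0.4158 -0.1866  0.0035]
far 0.077 [ 0.529  -0.4142 -1.436   0.0085]
a 0 no 124
a 1 no 120
a 2 [ 624.5 -284.5   85.8   64.4    7.1]
a 3 no 120
a 0.405 [ 0.6326 -0.2905  0.1215 -0.0277]
a 0.471 [ 0.6224 -0.2752 -3.0177  0.0335]
b 0 [ 407.  -308.8   89.    74.2    8.2]
b 2 [ 407.6 -308.    86.7   72.3    8.3]
b 4 [ 406.8 -308.2   86.3   71.9    8.3]
b 0.065 [ 0.4075 -0.3081  0.1413  0.0087]
b 0.258 [ 0.4069 -0.3084 -1.4192  0.0006]
```

```bash
python3 -m pendant '[[[-0.08,-1,0],0],[[-0.08,-1,0],0],[[-0.08,-1,0],0],[[-0.08,-1,0],0],[[-0.08,-1,0],0],[[-0.08,-1,0],0],[[-0.08,-1,0],0],[[-0.08,-1,0],0],[[-0.08,-1,0],0],[[-0.08,-1,0],0]]'
python3 -m pendant '[[[-0.08,-1,0],0],[[-0.08,-1,0],0],[[-0.08,-1,0],0],[[-0.08,-1,0],0],[[0,0,0],-1],[[0,0,0],-1],[[0,0,0],-1],[[0,0,0],-1],[[0,0,0],-1],[[0,0,0],-1]]'
for i in 1 2 3 4 5 6; do python3 -m pendant '[[[0,0,0],-1],[[0,0,0],-1],[[0,0,0],-1],[[0,0,0],-1],[[0,0,0],-1],[[0,0,0],-1],[[0,0,0],-1],[[0,0,0],-1],[[0,0,0],-1],[[0,0,0],-1]]' >o; done; cat o; python3 -c "
from plant import robot;print(robot.sense()['joint_pos'])"
```

```text
time: 12.58
ee_pos: [0.4923, -0.1163, 0.3241]
eef_rot: [-3.091, -0.0, 0.088]
contact_force: [1.0, -0.8, 1.2]
width: 0.0855
gripper_force: 0.0
time: 13.82
ee_pos: [0.4758, -0.0184, 0.3292]
eef_rot: [-3.096, -0.024, 0.57]
contact_force: [0.4, -0.5, 0.5]
width: 0.0853
gripper_force: 0.0
time: 21.32
ee_pos: [0.4758, -0.0184, 0.3291]
eef_rot: [-3.114, 0.043, -0.912]
contact_force: [1.6, -0.4, 0.7]
width: 0.0854
gripper_force: 0.0
[-0.07002617  0.17185857  0.11211174  1.51904776  0.05038997 -2.29932556]
```

```bash
cat > st.py <<'E'
from h import *
from scipy.spatial.transform import Rotation as R
np.set_printoptions(precision=4,suppress=True)
s=robot.sense();r=R.from_euler("xyz",s["eef_rot"]);m=r.as_matrix();print("pos",s["ee_pos"],"toolz",m[:,2],"toolx yaw",np.arctan2(m[1,0],m[0,0]),"j",s["joint_pos"],"w",s["width"],"F",s["contact_force"],s["gripper_force"],"t",s["time"])
E
python3 -m pendant '[[[0,0,0],-1],[[0,0,0],-1],[[0,0,0],-1],[[0,0,0],-1],[[0,0,0],-1],[[0,0,0],-1],[[0,0,0],-1],[[0,0,0],-1],[[0,0,0],-1],[[0,0,0],-1]]' >o;python3 -m pendant '[[[0,0,0],-1],[[0,0,0],0]]'>o; python3 st.py;python3 -m pendant '[[[0,0,0],-1],[[0,0,0],0]]'>o; python3 st.py
```

```text
pos [ 0.4762 -0.0089  0.3292] toolz [-0.0043  0.0433 -0.9991] toolx yaw -0.04682147646450763 j [-0.0455  0.1708  0.1111  1.5173  0.043  -3.1403] w 0.08555928890008445 F [0.0536 0.9904 0.4429] 0.0 t 22.825
pos [0.4761 0.0116 0.3291] toolz [-0.0033  0.0266 -0.9996] toolx yaw 0.006949528237948366 j [ 0.0078  0.1681  0.1082  1.514   0.0267 -3.1407] w 0.08564377762108671 F [0.1379 0.3587 0.3878] 0.0 t 23.075
```

```bash
python3 -m pendant '[[[0,0,0],-1],[[0,0,0],-0.55],[[0,0,0],0]]'>o; python3 st.py
```

```text
pos [0.474  0.0426 0.329 ] toolz [-0.0013  0.0007 -1.    ] toolx yaw 0.08819402613176662 j [ 0.0892  0.1657  0.1051  1.5115  0.0008 -3.1406] w 0.08539574357689293 F [-0.4364 -0.3962  0.3839] 0.0 t 23.45
```

```bash
python3 -m pendant '[[[-0.68,0,1],0],[[-0.68,0,1],0],[[0,0,1],1],[[0,0,1],1],[[0,0,1],1],[[0,0,1],1],[[0,0,1],1],[[0,0,0.6],1],[[0,0,0],1],[[0,0,0],1]]';python3 -m pendant '[[[0,0,0],1],[[0,0,0],0.24],[[0,0,0],0],[[0,0,0],0]]'; python3 st.py; python3 ms.py k1 cube; python3 - <<'E'
from fit import *
C,im,o=pickle.load(open("k1.pkl","rb"))
if o["cube"]:
    for f,p in fit("cube",[(C,o["cube"][0][2].astype(float))],(.44,.04),[.92]):print(f,p)
E
```

```text
time: 24.7
ee_pos: [0.4399, 0.0388, 0.1388]
eef_rot: [3.141, 0.002, -0.557]
contact_force: [-0.3, -1.1, 0.4]
width: 0.0851
gripper_force: 0.0
time: 25.2
ee_pos: [0.44, 0.0393, 0.139]
eef_rot: [3.141, 0.001, -0.651]
contact_force: [0.0, 0.4, -0.2]
width: 0.0852
gripper_force: 0.0
pos [0.44   0.0393 0.139 ] toolz [-0.0012  0.0006 -1.    ] toolx yaw -0.6508129984350867 j [ 0.0887  0.1496 -0.4     1.0223  0.0007 -2.4021] w 0.08520628934020602 F [ 0.0269  0.3546 -0.1547] 0.0 t 25.2
cube [(0.82, [287, 212, 348, 283])]
0.06215762396989466 [0.44   0.0403 0.918 ]
```

View pics/k1.png

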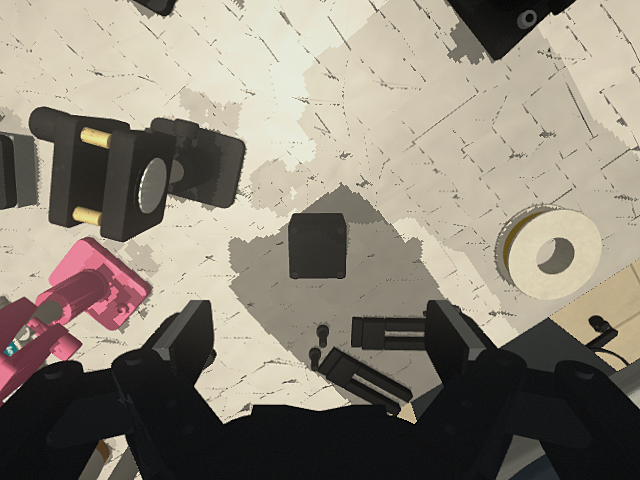

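```bash
python3 -m pendant '[[[0,0,1],0],[[0,0,1],0],[[0,0,1],0],[[0,0,1],0],[[0,0,0.6],0],[[0,0,0],0],[[0,0,0],0]]' >o;python3 st.py; python3 -m pendant '[[[0,0,0],0],[[0,0,0],0],[[0,0,0],0],[[0,0,0],0],[[0,0,0],0]]' 0 50;python3 -m pendant '[[[0,0,0],0],[[0,0,-0.5],0],[[0,0,-1],0],[[0,0,-1],0]]' ; python3 st.py
```

```text
pos [0.4402 0.0396 0.0246] toolz [-0.0006  0.0006 -1.    ] toolx yaw -0.651322149081845 j [ 0.0893  0.2751 -0.5711  0.7251  0.0007 -2.401 ] w 0.08556581505329615 F [ 0.3052 -0.044   0.4504] 0.0 t 26.175
time: 26.8
ee_pos: [0.4401, 0.0396, 0.0244]
eef_rot: [-3.141, 0.001, -0.652]
contact_force: [-1.7, -0.2, 8.3]
width: 0.037
gripper_force: 50.3
time: 27.3
ee_pos: [0.4398, 0.0395, 0.0878]
eef_rot: [3.141, 0.001, -0.652]
contact_force: [0.8, 0.2, -1.8]
width: 0.0374
gripper_force: 50.5
pos [0.4398 0.0395 0.0878] toolz [-0.0013  0.0006 -1.    ] toolx yaw -0.6515075090546782 j [ 0.0891  0.1967 -0.4845  0.8908  0.0007 -2.401 ] w 0.03738164116179893 F [ 0.8236  0.1967 -1.766 ] 50.50696134567261 t 27.3
```

```bash
python3 -m pendant '[[[0.73,0.95,-0.55],0],[[0.73,0.95,-0.55],0],[[0.73,0.95,-0.55],0],[[0.73,0.95,-0.55],0],[[0.73,0.95,-0.55],0],[[0.73,0.95,-0.55],0],[[0.73,0.95,-0.55],0],[[0.73,0.95,-0.55],0],[[0,0,0],1],[[0,0,0],1]]' >o; python3 -m pendant '[[[0,0,0],1],[[0,0,0],1],[[0,0,0],1],[[0,0,0],1],[[0,0,0],1],[[0,0,0],1],[[0,0,0],1],[[0,0,0],0.89],[[0,0,0],0]]' >o; python3 st.py
```

```text
pos [ 0.4408 -0.2001  0.1969] toolz [-0.001   0.0005 -1.    ] toolx yaw -1.4423398985302969 j [-0.4262  0.1979 -0.1887  1.1853  0.     -2.1254] w 0.03738462844025506 F [ 0.2732  0.1721 -1.6634] 50.5620002746582 t 29.675
```

```bash
python3 -m pendant '[[[0.81,-0.49,0],0],[[0.81,-0.49,0],0],[[0.81,-0.49,0],0],[[0.81,-0.49,0],0],[[0.81,-0.49,0],0],[[0,0,1],0],[[0,0,1],0],[[0,0,0.6],0],[[0,0,0],0]]' >o; python3 st.py; python3 shot.py k2
```

```text
pos [ 0.514  -0.2924  0.1307] toolz [-0.0026  0.0013 -1.    ] toolx yaw -1.4419256507193954 j [-0.5171  0.4487 -0.0095  1.1155 -0.0001 -2.2168] w 0.037445924500707294 F [-0.1176 -0.4829 -1.2825] 50.755335688591 t 30.8
```

View pics/k2.png

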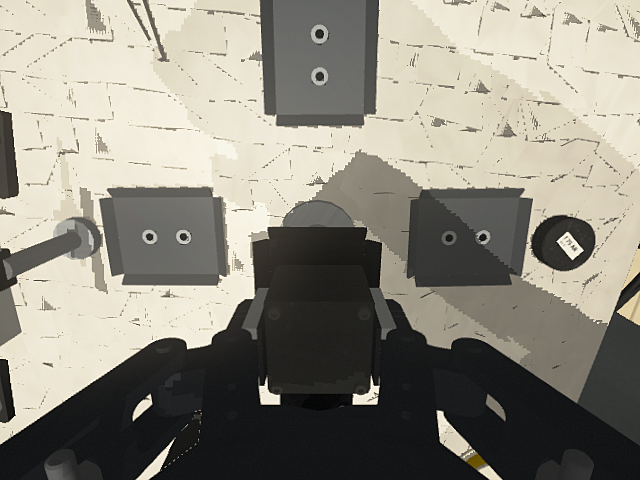

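```bash
python3 - <<'E'
from h import *
z=np.load("k2.npz");C=(z["arr_0"],float(z["arr_1"]),z["arr_2"])
for n,a,b in [("far",(319,34),(319,76)),("a",(150,237),(183,237)),("b",(449,238),(483,238))]:
    p,q=onz(C,a,.003),onz(C,b,.003);print(n,(p+q)/2,np.degrees(np.arctan2(*(q-p)[1::-1])))
E
python3 -m pendant '[[[0,0,0.25],0],[[0,0,0.24],0],[[0,0,0],0],[[0,0,0],0]]' >o; python3 st.py
python3 -m pendant '[[[0,0,0.08],0],[[0,0,0],0]]' >o; python3 st.py;python3 -m pendant '[[[0,0,0.08],0],[[0,0,0],0]]' >o; python3 st.py
```

```text
far [ 0.52914553 -0.41438046  0.003     ] 97.44956912580248
a [ 0.62414776 -0.28026726  0.003     ] -172.64085435868776
b [ 0.40638083 -0.30773751  0.003     ] -172.58896537407423
pos [ 0.5146 -0.2927  0.1191] toolz [-0.0011  0.0006 -1.    ] toolx yaw -1.442666518071003 j [-0.5172  0.4557 -0.0291  1.0872 -0.0001 -2.2161] w 0.037184502858693104 F [ 0.4655 -0.1927 -2.3777] 50.755484104156494 t 31.35
pos [ 0.5145 -0.2927  0.1169] toolz [-0.0013  0.0006 -1.    ] toolx yaw -1.4427096139252875 j [-0.5172  0.4572 -0.0327  1.0823 -0.0001 -2.2161] w 0.03745823386816182 F [-1.0258  0.6526 -1.2567] 50.75530707836151 t 31.6
pos [ 0.5144 -0.2927  0.1147] toolz [-0.0015  0.0007 -1.    ] toolx yaw -1.4427292795722484 j [-0.5172  0.4586 -0.0361  1.0778 -0.0001 -2.2161] w 0.03720772985332322 F [ 0.1013  0.3293 -1.5498] 50.75567364692688 t 31.85
```

```bash
python3 -m pendant '[[[0,0,0.07],0],[[0,0,0],0]]' >o; python3 st.py;python3 -m pendant '[[[0,0,0.07],0],[[0,0,0],0]]' >o; python3 st.py
```

```text
pos [ 0.5144 -0.2927  0.113 ] toolz [-0.0014  0.0007 -1.    ] toolx yaw -1.4427270003926387 j [-0.5172  0.4597 -0.0388  1.0738 -0.0001 -2.2161] w 0.0374245820913012 F [-0.8737 -0.7643 -2.1038] 50.75541615486145 t 32.1
pos [ 0.5146 -0.2928  0.1124] toolz [-0.0004  0.0001 -1.    ] toolx yaw -1.4427170018684676 j [-0.5172  0.4595 -0.0408  1.071  -0.0001 -2.2161] w 0.036805251362624795 F [-5.1758  3.4137 13.3608] 52.611034512519836 t 32.35
```

```bash
python3 -m pendant '[[[0,0,-0.04],0],[[0,0,0],0],[[0,0,0],0]]' 0.53 >o; python3 st.py;python3 -m pendant '[[[0,0,-0.2],0],[[0,0,-0.5],0],[[0,0,-1],0],[[0,0,-1],0],[[0,0,0],0]]' >o; python3 st.py; python3 shot.py k3
```

```text
pos [ 0.5145 -0.2927  0.1123] toolz [-0.0013  0.0006 -1.    ] toolx yaw -1.4427292188076999 j [-0.5172  0.4603 -0.0399  1.0721 -0.0001 -2.2161] w 0.04542259228440268 F [ 0.0267  1.109  -0.2938] 0.0 t 32.725
pos [ 0.5157 -0.2933  0.1827] toolz [ 0.0023 -0.0014 -1.    ] toolx yaw -1.442701640126935 j [-0.5172  0.4226  0.0846  1.2301 -0.0001 -2.216 ] w 0.045192773692502464 F [ 0.9692  0.3186 -0.6702] 0.0 t 33.35
```

View pics/k3.png

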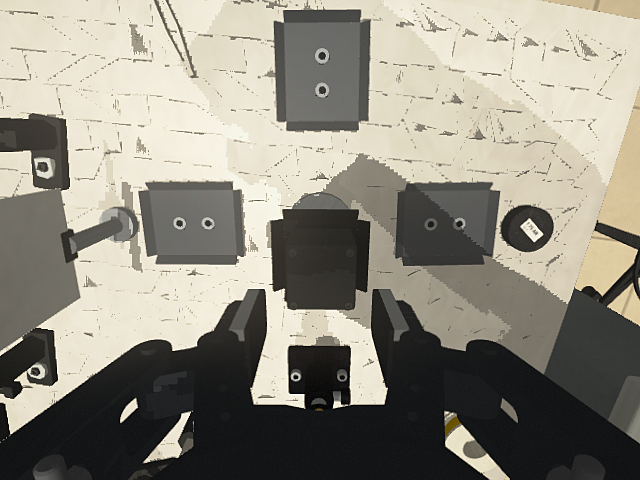

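```bash
python3 -m pendant '[[[0,0,-1],1],[[0,0,-1],1],[[0,0,-1],1],[[0,0,-1],1],[[0,0,-1],1],[[0,0,-0.4],1],[[0,0,0],1],[[0,0,0],1],[[0,0,0],1],[[0,0,0],1]]' 1 >o; python3 -m pendant '[[[0,0,0],1],[[0,0,0],1],[[0,0,0],1],[[0,0,0],1],[[0,0,0],1],[[0,0,0],1],[[-0.93,0.83,0],0],[[-0.93,0.83,0],0],[[-0.93,0.83,0],0],[[-0.93,0.83,0],0]]' >o; python3 st.py; python3 -m pendant '[[[-0.93,0.83,0],0],[[-0.93,0.83,0],0],[[-0.93,0.83,0],0],[[-0.93,0.83,0],0],[[-0.93,0.83,0],0],[[0,0,0],0],[[0,0,0],0]]' >o; python3 st.py; python3 ms.py p1 purple_mirror silver_mirror lens;python3 -m pendant '[[[-0.9,0.8,0],0],[[-0.9,0.8,0],0],[[0,0,0],0],[[0,0,0],0]]' >o; python3 st.py; python3 ms.py p2 purple_mirror silver_mirror lens
```

```text
pos [ 0.5661 -0.1782  0.3143] toolz [-0.0022  0.0009 -1.    ] toolx yaw -2.722772486547685 j [-0.305   0.427   0.4231  1.5693  0.0002 -0.7238] w 0.08587527017770914 F [ 0.9955  0.3533 -1.2233] 0.0 t 35.9
pos [ 0.6298 -0.0374  0.3145] toolz [-0.0021  0.0005 -1.    ] toolx yaw -2.7226221821002734 j [-0.0595  0.5228  0.5737  1.6238  0.0003 -0.4785] w 0.08526575407246458 F [ 0.3374 -0.0299 -0.1981] 0.0 t 36.775
purple_mirror [(0.82, [326, 212, 389, 304])]
silver_mirror [(0.95, [505, 163, 639, 229]), (0.84, [413, 134, 502, 213])]
lens [(0.83, [460, 245, 545, 320])]
pos [0.6547 0.0171 0.315 ] toolz [-0.0012  0.0004 -1.    ] toolx yaw -2.7231121244532144 j [ 0.026   0.5909  0.6882  1.6694  0.0004 -0.3925] w 0.08526222064168235 F [ 0.4662 -0.0445 -0.0329] 0.0 t 37.475
purple_mirror [(0.76, [290, 174, 347, 257])]
silver_mirror [(0.92, [478, 120, 607, 185]), (0.68, [379, 94, 465, 164]), (0.59, [292, 175, 346, 258])]
lens [(0.93, [433, 211, 511, 277])]
```

```bash
cat > run3.py <<'E'
from fit import *
Ds={k:pickle.load(open(f"{k}.pkl","rb")) for k in ("mC","mD","p1","p2")}
for n,x0,vs,ya in (("purple_mirror",(.657,.017),["mD","p1","p2"],[.42,3.56]),("silver_mirror",(.538,.0747),["mC","mD","p1","p2"],[.655]),("lens",(.6304,.1967),["mC","mD","p1","p2"],[.775,3.92])):
    obs=[]
    for v in vs:
        C,im,o=Ds[v]
        b=min(o[n],key=lambda t:np.hypot(*(proj(C,[*x0,.06])-[(t[1][0]+t[1][2])/2,(t[1][1]+t[1][3])/2])));obs.append((C,b[2].astype(float)))
    for f,p in fit(n,obs,x0,ya):
        r=minimize(cost,[*p,0.0],(n,obs),method="Nelder-Mead",options=dict(initial_simplex=[[*p,0],[*p,.01],[p[0]+.005,p[1],p[2],0],[p[0],p[1]+.005,p[2],0],[p[0],p[1],p[2]+.1,0]],maxiter=120))
        print(n,round(f,3),p,"| z free",round(r.fun,3),r.x,[round(cost(p,n,[q]),2) for q in obs])
C,im,o=Ds["p2"];cv2.imwrite("pics/p2c.png",cv2.resize(im[130:300,240:520],None,fx=2.5,fy=2.5,interpolation=3))
E
python3 run3.py
```

```text
purple_mirror 0.104 [0.657  0.0165 0.4162] | z free 0.104 [ 0.657   0.0165  0.4166 -0.    ] [np.float64(0.12), np.float64(0.09), np.float64(0.1)]
purple_mirror 0.119 [0.6589 0.0217 3.5623] | z free 0.119 [ 0.6589  0.0218  3.5632 -0.0001] [np.float64(0.14), np.float64(0.11), np.float64(0.11)]
silver_mirror 0.141 [0.5377 0.0747 0.6479] | z free 0.138 [ 0.5375  0.0753  0.6454 -0.003 ] [np.float64(0.17), np.float64(0.09), np.float64(0.15), np.float64(0.15)]
lens 0.048 [0.6304 0.197  0.7787] | z free 0.048 [ 0.6304  0.1971  0.7787 -0.0002] [np.float64(0.06), np.float64(0.04), np.float64(0.04), np.float64(0.05)]
lens 0.146 [0.6261 0.1986 3.9254] | z free 0.139 [ 0.6263  0.2024  3.9387 -0.0087] [np.float64(0.16), np.float64(0.13), np.float64(0.14), np.float64(0.15)]
```

View pics/p2c.png

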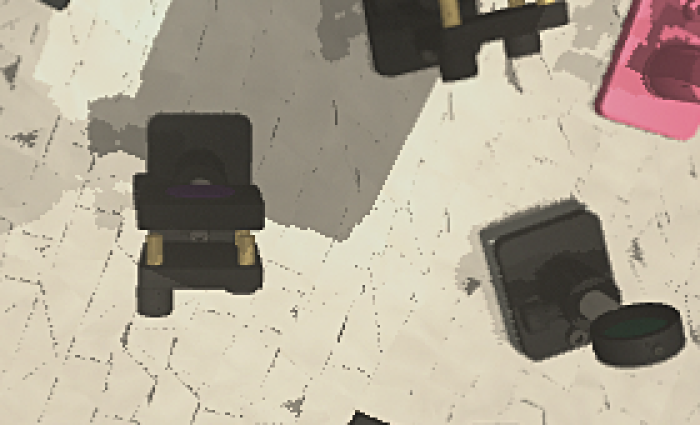

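```bash
python3 -m pendant '[[[-0.15,0.02,1],0],[[0,0,1],0],[[0,0,1],0],[[0,0,1],0],[[0,0,1],0],[[0,0,1],0],[[0,0,1],0],[[0,0,0.5],0],[[0,0,0.4],0],[[0,0,0],0]]' >o;python3 st.py; python3 -m pendant '[[[0,0,0],0],[[0,0,0],0],[[0,0,0],0],[[0,0,0],0],[[0,0,0],0]]' 0 60 >o; python3 st.py;python3 -m pendant '[[[0,0,0],0],[[0,0,-0.5],0],[[0,0,-1],0],[[0,0,-1],0],[[0,0,-1],0]]' >o ; python3 st.py
```

```text
pos [0.6577 0.0197 0.1173] toolz [-0.0016  0.0006 -1.    ] toolx yaw -2.722872933076223 j [ 0.0297  0.5917  0.1885  1.1691  0.0006 -0.389 ] w 0.08567014051237296 F [0.331  0.6738 1.1851] 0.0 t 38.925
pos [0.6581 0.0199 0.1183] toolz [-0.0001  0.0007 -1.    ] toolx yaw -2.7226914902859476 j [ 0.0299  0.5909  0.1895  1.1695  0.0007 -0.389 ] w 0.04433200802374599 F [-1.3038 -0.2386  5.35  ] 61.78500294685364 t 39.55
pos [0.6577 0.0198 0.2064] toolz [-0.0012  0.0006 -1.    ] toolx yaw -2.722713029904886 j [ 0.0298  0.5648  0.3692  1.3764  0.0006 -0.3891] w 0.04382341374032704 F [ 0.8068  0.6038 -4.5452] 61.897293627262115 t 40.175
```

```bash
python3 -m pendant '[[[0,0,-1],1],[[0,0,-1],1],[[0,0,-1],1],[[0,0,-0.8],1],[[0.93,0,0],0],[[0.93,0,0],0],[[0.93,0,0],0],[[0.93,0,0],0],[[0.93,0,0],0],[[0.93,0,0],0]]' >o; python3 -m pendant '[[[0.93,0,0],0],[[0.93,0,0],0],[[0.93,0,0],0],[[0,0,0],1],[[0,0,0],1],[[0,0,0],1],[[0,0,0],1],[[0,0,0],1],[[0,0,0],1],[[0,0,0],1]]' >o; python3 -m pendant '[[[0,0,0],1],[[0,0,0],1],[[0,0,0],1],[[0,0,0],1],[[0,0,0],1],[[0,0,0],1],[[0,0,0],1],[[0,0,0],1],[[0,0,0],1],[[0,0,0],1]]' >o;python3 -m pendant '[[[0,0,0],1],[[0,0,0],1],[[0,0,0],0.25],[[0,0,0],0]]' >o; python3 st.py
```

```text
pos [ 0.4498 -0.0009  0.3005] toolz [-0.0009  0.0005 -1.    ] toolx yaw 1.7017181855060064 j [-0.0025  0.1066 -0.0352  1.4299  0.0005  1.4374] w 0.04376812889394652 F [-0.3175 -0.1298 -4.2472] 61.69892191886902 t 44.425
```

```bash
python3 -m pendant '[[[-0.97,-0.126,0],0],[[-0.97,-0.126,0],0],[[-0.97,-0.126,0],0],[[-0.97,-0.126,0],0],[[-0.97,-0.126,0],0],[[-0.97,-0.126,0],0],[[-0.97,-0.126,0],0],[[-0.97,-0.126,0],0],[[-0.97,-0.126,0],0]]' >o;python3 -m pendant '[[[-0.91,0.246,0],0],[[-0.91,0.246,0],0],[[-0.91,0.246,0],0],[[-0.91,0.246,0],0],[[-0.91,0.246,0],0],[[-0.91,0.246,0],0],[[-0.91,0.246,0],0],[[-0.91,0.246,0],0],[[-0.91,0.246,0],0],[[0,0,0],0]]' >o; python3 st.py
```

```text
pos [ 0.5314 -0.418   0.2987] toolz [-0.0022  0.0013 -1.    ] toolx yaw 1.7007509370811271 j [-0.6664  0.6452  0.7398  1.668  -0.0004  0.7745] w 0.04389517804114239 F [-0.3509  1.0484 -3.9133] 62.80574172735214 t 46.8
```

```bash
python3 -m pendant '[[[0.07,0,1],0],[[0,0,1],0],[[0,0,1],0],[[0,0,1],0],[[0,0,1],0],[[0,0,1],0],[[0,0,0.5],0],[[0,0,0.25],0],[[0,0,0.1],0],[[0,0,0],0]]' >o; python3 st.py; python3 -m pendant '[[[0,0,0.1],0],[[0,0,0],0]]' >o; python3 st.py;  python3 -m pendant '[[[0,0,0.08],0],[[0,0,0],0]]' >o; python3 st.py; python3 shot.py q1
```

```text
pos [ 0.531  -0.4152  0.1292] toolz [-0.0005  0.0001 -1.    ] toolx yaw 1.7005243774244367 j [-0.6635  0.6204  0.268   1.2189 -0.0003  0.7776] w 0.043565931663733626 F [ 0.4399  0.1632 -3.4578] 62.6650071144104 t 48.05
pos [ 0.5308 -0.4151  0.1262] toolz [-0.0011  0.0006 -1.    ] toolx yaw 1.7004472051205373 j [-0.6635  0.6219  0.2627  1.2129 -0.0003  0.7776] w 0.04383458715352415 F [-0.1333  0.7742 -3.925 ] 62.677272856235504 t 48.3
pos [ 0.5307 -0.415   0.1239] toolz [-0.0014  0.0008 -1.    ] toolx yaw 1.7004599619051168 j [-0.6635  0.6229  0.2588  1.2083 -0.0003  0.7776] w 0.04387462091499437 F [-0.2851 -0.6053 -3.6405] 62.67717003822327 t 48.55
```

View pics/q1.png

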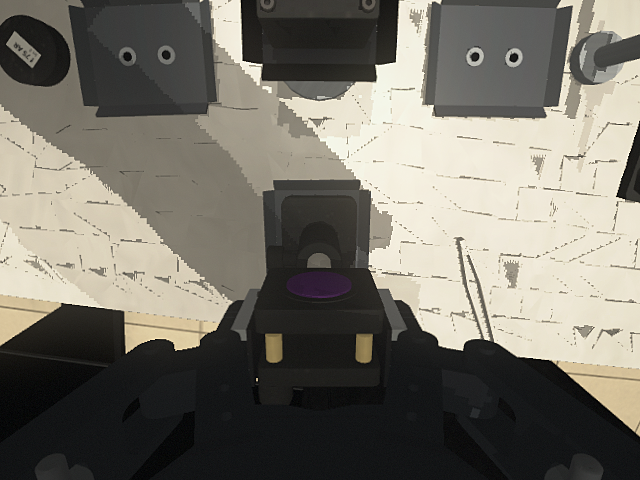

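```bash
for i in 1 2; do python3 -m pendant '[[[0,0,0.08],0],[[0,0,0],0]]' >o; python3 st.py; done
```

```text
pos [ 0.5307 -0.415   0.1219] toolz [-0.0015  0.0008 -1.    ] toolx yaw 1.700432674691322 j [-0.6635  0.6238  0.2552  1.2037 -0.0003  0.7776] w 0.044102928130475526 F [ 0.501  -0.3939 -4.0338] 62.67733007669449 t 48.85
pos [ 0.531  -0.4152  0.1205] toolz [-0.0006  0.0002 -1.    ] toolx yaw 1.700456201592372 j [-0.6635  0.6241  0.2522  1.1995 -0.0003  0.7776] w 0.04407219968569384 F [-1.1265  0.7458  1.1482] 63.58667582273483 t 49.1
```

```bash
python3 -m pendant '[[[0,0,0.05],0],[[0,0,0],0]]' >o; python3 st.py; python3 -m pendant '[[[0,0,0],0],[[0,0,0],0],[[0,0,0],0]]' 0.8 >o; python3 -m pendant '[[[0,0,-0.3],0],[[0,0,-0.7],0],[[0,0,-1],0],[[0,0,-1],0],[[0,0,-1],0],[[0,0,-1],0],[[0,0,-1],0],[[0,0,-1],0]]' >o; python3 st.py; python3 ms.py q2 purple_mirror; python3 - <<'E'
from fit import *
C,im,o=pickle.load(open("q2.pkl","rb"));n="purple_mirror"
obs=[(C,o[n][0][2].astype(float))]
for f,p in fit(n,obs,(.529,-.4144),[-1.441]):print(f,p)
E
```

```text
pos [ 0.531  -0.4153  0.1205] toolz [ 0.0001 -0.0006 -1.    ] toolx yaw 1.7004443097077004 j [-0.6635  0.6234  0.2508  1.1977 -0.0004  0.7776] w 0.043815449851665446 F [-6.0117  4.1414 16.5713] 65.05770474672318 t 49.35
pos [ 0.5309 -0.4151  0.2953] toolz [-0.0007  0.0002 -1.    ] toolx yaw 1.7003948753715532 j [-0.6634  0.6329  0.7096  1.6482 -0.0003  0.7778] w 0.06818953971973928 F [-0.1602 -0.8219 -0.2715] 0.0 t 50.725
purple_mirror [(0.65, [289, 173, 350, 261])]
0.0943843364757071 [ 0.5285 -0.4152 -1.4308]
```

```bash
python3 -m pendant '[[[0,0,-1],1],[[0,0,0],1],[[0,0,0],1],[[0,0,0],1],[[0,0,0],1],[[0,0,0],1],[[0,0,0],1],[[0,0,0],1],[[0,0,0],1],[[0,0,0],1]]' 1 80 >o; python3 -m pendant '[[[0,0,0],1],[[0,0,0],0.52],[[0.99,-0.735,0],0],[[0.99,-0.735,0],0],[[0.99,-0.735,0],0],[[0.99,-0.735,0],0],[[0.99,-0.735,0],0],[[0.99,-0.735,0],0],[[0.99,-0.735,0],0],[[0.99,-0.735,0],0]]' >o; python3 st.py; python3 -m pendant '[[[0.99,-0.735,0],0],[[0.99,-0.735,0],0],[[0.99,-0.735,0],0],[[0.99,-0.735,0],0],[[0.99,-0.735,0],0],[[0.99,-0.735,0],0],[[0.99,-0.735,0],0],[[0.99,-0.735,0],0],[[0.99,-0.735,0],0],[[0.99,-0.735,0],0]]' >o;  python3 -m pendant '[[[0.99,-0.735,0],0],[[0.99,-0.735,0],0],[[0,0,0],0],[[0,0,0],0]]' >o; python3 st.py; python3 ms.py l1 lens; python3 - <<'E'
from fit import *
C,im,o=pickle.load(open("l1.pkl","rb"));n="lens"
if o[n]:
  obs=[(C,o[n][0][2].astype(float))]
  for f,p in fit(n,obs,(.6304,.197),[.7787]):print(f,p)
E
```

```text
pos [ 0.5686 -0.1704  0.3186] toolz [-0.0016  0.0007 -1.    ] toolx yaw 0.778821169574039 j [-0.2913  0.4283  0.4358  1.5801  0.0003  2.0715] w 0.08543583943632052 F [ 0.4093  0.3642 -0.1618] 0.0 t 53.325
pos [0.6251 0.1938 0.3188] toolz [-0.0015  0.0003 -1.    ] toolx yaw 0.7790037027467549 j [0.3004 0.593  0.7018 1.681  0.0007 2.6629] w 0.08511220411893666 F [-0.2192  0.8327  0.6099] 0.0 t 55.075
lens [(0.87, [299, 168, 345, 224])]
0.048038253664159036 [0.6302 0.1956 0.7689]
```

```bash
python3 -m pendant '[[[0.06,0,1],0],[[0,0,1],0],[[0,0,1],0],[[0,0,1],0],[[0,0,1],0],[[0,0,1],0],[[0,0,1],0],[[0,0,0.8],0],[[0,0,0.6],0],[[0,0,0],0]]' >o;python3 st.py; python3 -m pendant '[[[0,0,0],0],[[0,0,0],0],[[0,0,0],0],[[0,0,0],0],[[0,0,0],0]]' 0 80 >o; python3 st.py;python3 -m pendant '[[[0,0,0],0],[[0,0,-0.3],0],[[0,0,-0.7],0],[[0,0,-1],0],[[0,0,-1],0],[[0,0,0],0]]' >o ; python3 st.py
```

```text
pos [0.6255 0.1947 0.1083] toolz [-0.0027  0.0001 -1.    ] toolx yaw 0.7783347542302725 j [0.3013 0.5913 0.1645 1.1465 0.0009 2.6646] w 0.08531441543328971 F [ 0.0975 -0.0488  0.2873] 0.0 t 56.425
pos [0.6265 0.1953 0.11  ] toolz [ 0.0001  0.0007 -1.    ] toolx yaw 0.7787849255282232 j [0.3019 0.5901 0.1668 1.1471 0.0006 2.6647] w 0.030615704292297957 F [-1.1932 -1.1946  6.5775] 78.99795712117793 t 57.05
pos [0.627  0.1956 0.1858] toolz [ 0.0016  0.0016 -1.    ] toolx yaw 0.7788930535760199 j [0.3019 0.5612 0.3115 1.3191 0.001  2.6646] w 0.03044602510273096 F [ 0.6342  0.1353 -5.4594] 79.81224676215788 t 57.8
```

```bash
python3 shot.py l2; python3 - <<'E'
import cv2
im=cv2.imread("pics/l2.png");cv2.imwrite("pics/l2c.png",cv2.resize(im[120:420,180:460],(747,800))[:600] if 0 else cv2.resize(im[150:400,170:470],(720,600),interpolation=3))
E
```

```text
(no output)
```

View pics/l2c.png

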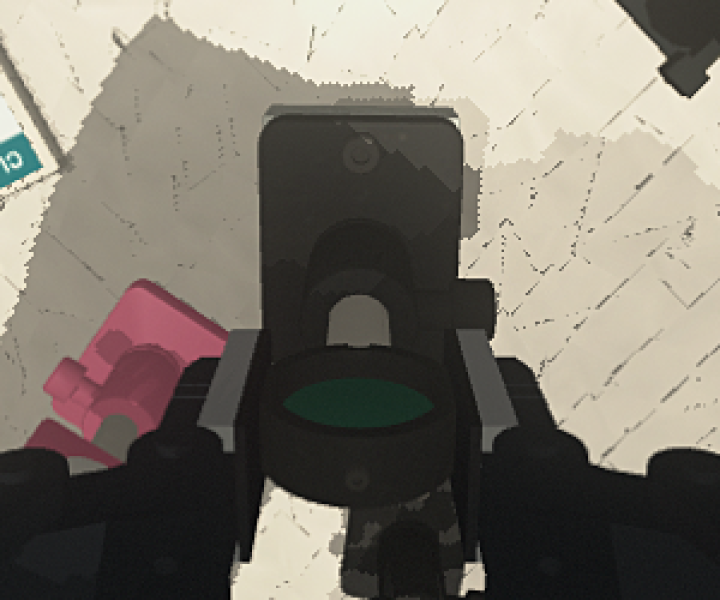

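```bash
python3 -m pendant '[[[0,0,-1],1],[[0,0,-1],1],[[0,0,-1],1],[[0,0,-1],1],[[0,0,-0.56],1],[[0,0,0],1],[[0,0,0],1],[[0,0,0],1],[[0,0,0],0.11],[[0,0,0],0]]' 0 100 >o; python3 -m pendant '[[[-0.955,0.864,0],0],[[-0.955,0.864,0],0],[[-0.955,0.864,0],0],[[-0.955,0.864,0],0],[[-0.955,0.864,0],0],[[-0.955,0.864,0],0],[[-0.955,0.864,0],0],[[-0.955,0.864,0],0],[[-0.13,0.99,0],0],[[-0.13,0.99,0],0]]' >o; python3 st.py;python3 -m pendant '[[[-0.13,0.99,0],0],[[-0.13,0.99,0],0],[[-0.13,0.99,0],0],[[-0.13,0.99,0],0],[[-0.13,0.99,0],0],[[-0.13,0.99,0],0],[[0,0,0],0]]' >o; python3 -m pendant '[[[0.99,0.66,0],0],[[0.99,0.66,0],0],[[0.99,0.66,0],0],[[0.99,0.66,0],0],[[0.99,0.66,0],0],[[0.99,0.66,0],0],[[0,0,0],0],[[0,0,0],0]]' >o; python3 st.py
```

```text
pos [ 0.4914 -0.1091  0.29  ] toolz [-0.0118  0.0373 -0.9992] toolx yaw 0.21607583252158125 j [-0.2382  0.2361  0.0942  1.4492  0.0335  2.6871] w 0.030342917533410625 F [-0.2413  0.6651 -4.3937] 100.60971466591582 t 60.35
pos [ 0.658  -0.3177  0.2807] toolz [-0.0101  0.0365 -0.9993] toolx yaw 0.2153733734726051 j [-0.4613  0.9094  1.1963  1.8829  0.0282  2.4646] w 0.03047431186746917 F [-0.1968  0.7709 -5.2984] 101.03758936864324 t 62.225
```

```bash
cat > go.py <<'E'
import sys
from h import *
from scipy.spatial.transform import Rotation as R
# go.py tx ty tz yaw  ox oy oz : where object origin is at tool offset o; prints rows units (turn first) to reach target
a=list(map(float,sys.argv[1:]));s=robot.sense();m=R.from_euler("xyz",s["eef_rot"]).as_matrix()
yaw=np.arctan2(m[1,0],m[0,0]);t=(yaw-a[3]+np.pi)%(2*np.pi)-np.pi
m2=m@R.from_euler("z",t).as_matrix();o=s["ee_pos"]+m2@np.array(a[4:7]);d=m2.T@(np.array(a[:3])-o)
print("turn rows",round(t/.08,2),"then tool shift rows",np.round(d/.025,2),"obj now(after turn)",np.round(o,4),"without turn shift",np.round(m.T@(np.array(a[:3])-s["ee_pos"]-m@np.array(a[4:7]))/.025,2))
E
python3 go.py .6241 -.2803 .012 .130 .004 .002 .110
python3 -m pendant '[[[0,0,0],1],[[0,0,0],0.07],[[0,0,0],0]]' >o;python3 go.py .6241 -.2803 .012 .130 .004 .002 .110
```

```text
turn rows 1.07 then tool shift rows [-1.26 -1.34  6.41] obj now(after turn) [ 0.6611 -0.3152  0.1707] without turn shift [-1.14 -1.42  6.41]
turn rows 0.01 then tool shift rows [-1.25 -1.36  6.45] obj now(after turn) [ 0.6609 -0.3157  0.1717] without turn shift [-1.25 -1.36  6.45]
```

```bash
python3 -m pendant '[[[-0.62,-0.68,0],0],[[-0.63,-0.68,0],0],[[0,0,1],0],[[0,0,1],0],[[0,0,1],0],[[0,0,1],0],[[0,0,1],0],[[0,0,0.8],0],[[0,0,0.4],0],[[0,0,0],0]]' >o;python3 go.py .6241 -.2803 .002 .130 .004 .002 .110; python3 st.py; python3 shot.py l3
```

```text
turn rows -0.01 then tool shift rows [-0.13 -0.13  0.64] obj now(after turn) [ 0.628  -0.2835  0.0178] without turn shift [-0.13 -0.13  0.64]
pos [ 0.6249 -0.2861  0.1278] toolz [-0.01    0.0365 -0.9993] toolx yaw 0.12957682048107924 j [-0.4418  0.6752  0.3594  1.2797  0.0287  2.57  ] w 0.030217524236495853 F [-0.8218  0.0728 -3.7255] 101.07444044086151 t 63.85
```

View pics/l3.png

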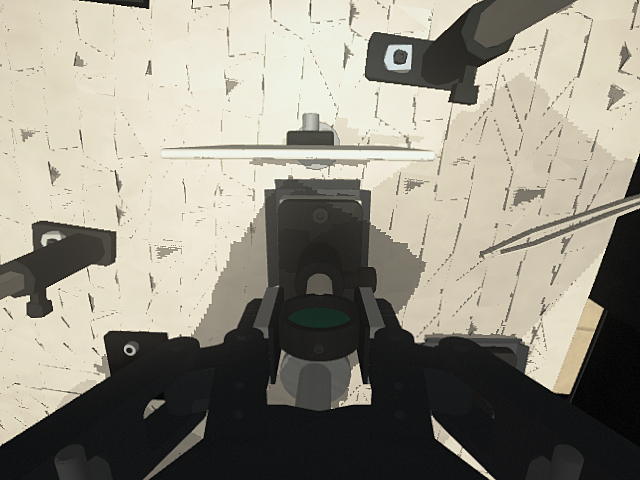

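```bash
python3 -m pendant '[[[-0.13,-0.13,0.2],0],[[0,0,0.2],0],[[0,0,0],0],[[0,0,0],0]]' >o;python3 go.py .6241 -.2803 .002 .130 .004 .002 .110; python3 st.py; for i in 1 2 3; do python3 -m pendant '[[[0,0,0.06],0],[[0,0,0],0]]' >o; python3 st.py; done
```

```text
turn rows -0.01 then tool shift rows [-0.02 -0.01  0.25] obj now(after turn) [ 0.6248 -0.2807  0.0081] without turn shift [-0.02 -0.01  0.25]
pos [ 0.6216 -0.2832  0.1181] toolz [-0.0093  0.0361 -0.9993] toolx yaw 0.12898798177492576 j [-0.44    0.6682  0.3226  1.249   0.0287  2.5723] w 0.030174295084448785 F [ 0.0535 -0.001  -5.4083] 101.07204939820804 t 64.4
pos [ 0.6214 -0.2831  0.1164] toolz [-0.0096  0.0363 -0.9993] toolx yaw 0.1290129954352084 j [-0.4399  0.6689  0.3194  1.2454  0.0287  2.5724] w 0.030015357694218082 F [ 1.2064 -0.4616 -4.8882] 101.05740875238553 t 64.65
pos [ 0.6214 -0.283   0.1149] toolz [-0.0097  0.0363 -0.9993] toolx yaw 0.12900875940131626 j [-0.4399  0.6695  0.3164  1.2419  0.0287  2.5725] w 0.030409723710677225 F [ 0.9024 -1.0118 -4.7486] 101.05715125333518 t 64.9
pos [ 0.6213 -0.283   0.1134] toolz [-0.0097  0.0363 -0.9993] toolx yaw 0.12894483626361364 j [-0.4398  0.67    0.3135  1.2386  0.0287  2.5726] w 0.029902316069936215 F [ 0.0683  0.8089 -5.4168] 101.06625357759185 t 65.15
```

```bash
for i in 1 2 3; do python3 -m pendant '[[[0,0,0.05],0],[[0,0,0],0]]' >o; python3 st.py; done
```

```text
pos [ 0.6216 -0.283   0.1132] toolz [-0.0084  0.0359 -0.9993] toolx yaw 0.1289926587314596 j [-0.4397  0.6694  0.312   1.2363  0.0289  2.5726] w 0.03026088034645194 F [-2.9057  1.8455  4.7289] 102.06519318278879 t 65.4
pos [ 0.6218 -0.2829  0.1131] toolz [-0.0073  0.0356 -0.9993] toolx yaw 0.12903826312400163 j [-0.4396  0.6686  0.3104  1.2343  0.0291  2.5727] w 0.03034501151927301 F [-6.297   3.9331 16.7126] 103.39080220204778 t 65.65
pos [ 0.6221 -0.2829  0.113 ] toolz [-0.006   0.0352 -0.9994] toolx yaw 0.1291039505742275 j [-0.4395  0.6679  0.3089  1.2323  0.0293  2.5727] w 0.030522373966129317 F [-9.3024  5.7713 29.6168] 104.6849046216812 t 65.9
```

```bash
python3 -m pendant '[[[0,0,-0.1],0],[[0,0,0],0],[[0,0,0],0],[[0,0,0],0],[[0,0,0],0]]' 0.75 60 >o; python3 st.py; python3 -m pendant '[[[0,0,-0.3],0],[[0,0,-0.7],0],[[0,0,-1],0],[[0,0,-1],0],[[0,0,-1],0],[[0,0,-1],0],[[0,0,-1],0],[[0,0,-1],0],[[0,0,-1],0]]' >o; python3 st.py; python3 ms.py l4 lens; python3 - <<'E'
from fit import *
C,im,o=pickle.load(open("l4.pkl","rb"));n="lens"
if o[n]:
  obs=[(C,o[n][0][2].astype(float))]
  for f,p in fit(n,obs,(.6241,-.2803),[.130]):
    print(f,p);r=minimize(cost,[*p,0.002],(n,obs),method="Nelder-Mead");print(r.fun,r.x)
E
```

```text
pos [ 0.6214 -0.283   0.1121] toolz [-0.0097  0.0363 -0.9993] toolx yaw 0.12895016836750273 j [-0.4398  0.6706  0.3113  1.2357  0.0287  2.5726] w 0.06397185887746906 F [0.4612 0.5602 0.2755] 0.0 t 66.525
pos [ 0.6231 -0.2901  0.3137] toolz [-0.0087  0.0359 -0.9993] toolx yaw 0.12899241426082786 j [-0.4481  0.7377  0.9474  1.8038  0.0286  2.5643] w 0.06461683947258927 F [ 0.3934 -0.2936  0.4777] 0.0 t 67.65
lens [(0.96, [300, 170, 345, 228]), (0.74, [294, 332, 344, 380])]
0.06052773064441008 [ 0.6232 -0.2821  0.1382]
0.06288045108984663 [ 0.6233 -0.282   0.14    0.002 ]
```

```bash
python3 -m pendant '[[[0,0,-0.4],-1],[[0,0,0],-1],[[0,0,0],-1],[[0,0,0],-1],[[0,0,0],-1],[[0,0,0],-1],[[0,0,0],-0.49],[[0,0,0],0]]' 1 >o; python3 go.py .5381 .0775 .31 .648 0 0 0
```

```text
turn rows -0.01 then tool shift rows [  6.16 -13.77   1.04] obj now(after turn) [ 0.6233 -0.2905  0.3219] without turn shift [  6.15 -13.77   1.04]
```

```bash
python3 -m pendant '[[[0.44,-0.98,0],0],[[0.44,-0.98,0],0],[[0.44,-0.98,0],0],[[0.44,-0.98,0],0],[[0.44,-0.98,0],0],[[0.44,-0.98,0],0],[[0.44,-0.98,0],0],[[0.44,-0.98,0],0],[[0.44,-0.98,0],0],[[0.44,-0.98,0],0]]' >o; python3 -m pendant '[[[0.44,-0.98,0],0],[[0.44,-0.98,0],0],[[0.44,-0.98,0.5],0],[[0.44,-0.98,0.5],0],[[0,0,0],0],[[0,0,0],0]]' >o; python3 go.py .5381 .0775 .108 .648 0 0 0; python3 st.py; python3 ms.py s1 silver_mirror; python3 - <<'E'
from fit import *
C,im,o=pickle.load(open("s1.pkl","rb"));n="silver_mirror"
b=min(o[n],key=lambda t:np.hypot(*(proj(C,[.5377,.0747,.06])-[(t[1][0]+t[1][2])/2,(t[1][1]+t[1][3])/2])))
for f,p in fit(n,[(C,b[2].astype(float))],(.5377,.0747),[.648]):
    print(f,p,p[:2]+.002*np.array([np.cos(p[2])-np.sin(p[2]),np.cos(p[2])+np.sin(p[2])]))
E
```

```text
turn rows -0.01 then tool shift rows [-0.12  0.22  8.13] obj now(after turn) [0.539  0.0762 0.3114] without turn shift [-0.12  0.22  8.13]
pos [0.539  0.0762 0.3114] toolz [-0.0092  0.0361 -0.9993] toolx yaw 0.647396325677775 j [0.1204 0.3136 0.2514 1.5133 0.0369 2.6142] w 0.0855858821677502 F [-0.3075 -0.0942  0.0737] 0.0 t 70.75
silver_mirror [(0.93, [295, 177, 351, 242]), (0.86, [162, 124, 263, 196])]
0.04947941331015293 [0.5383 0.0746 0.6441] [0.5387 0.0774]
```

```bash
python3 -m pendant '[[[-0.1,0.2,1],0],[[0,0,1],0],[[0,0,1],0],[[0,0,1],0],[[0,0,1],0],[[0,0,1],0],[[0,0,1],0],[[0,0,0.7],0],[[0,0,0.43],0],[[0,0,0],0]]' >o; python3 -m pendant '[[[0,0,0],0]]' >o; python3 st.py; python3 -m pendant '[[[0,0,0],0],[[0,0,0],0],[[0,0,0],0],[[0,0,0],0],[[0,0,0],0]]' 0 60 >o; python3 st.py;python3 -m pendant '[[[0,0,0],0],[[0,0,-0.5],0],[[0,0,-1],0],[[0,0,-1],0],[[0,0,-1],0]]' >o ; python3 st.py
```

```text
pos [0.5386 0.0783 0.1087] toolz [-0.0084  0.0363 -0.9993] toolx yaw 0.6475873556247789 j [ 0.1241  0.3729 -0.1838  1.018   0.0371  2.6178] w 0.08500530635213782 F [-0.5313  0.3028  0.2981] 0.0 t 72.225
pos [0.5386 0.0781 0.1086] toolz [-0.008   0.0356 -0.9993] toolx yaw 0.6476702902551081 j [ 0.1243  0.3726 -0.1842  1.0175  0.0364  2.6179] w 0.04395972499214593 F [-1.1487 -3.0883  7.1054] 61.02964997291565 t 72.85
pos [0.5387 0.0752 0.1967] toolz [-0.0096  0.0363 -0.9993] toolx yaw 0.6479053023082579 j [ 0.1184  0.3224 -0.0255  1.2281  0.0372  2.6118] w 0.04378673696577707 F [ 0.3421  0.7485 -3.0214] 61.417897045612335 t 73.475
```

```bash
python3 -m pendant '[[[0,0,-1],0],[[0,0,-1],0],[[-0.94,0.04,-0.7],0],[[-0.94,0.04,-0.7],0],[[-0.94,0.04,-0.7],0],[[-0.94,0.04,0],0],[[-0.94,0.04,0],0],[[0,0,0],-1],[[0,0,0],-1],[[0,0,0],-1]]' >o; for i in 1 2; do python3 -m pendant '[[[0,0,0],-1],[[0,0,0],-1],[[0,0,0],-1],[[0,0,0],-1],[[0,0,0],-1],[[0,0,0],-1],[[0,0,0],-1],[[0,0,0],-1],[[0,0,0],-1],[[0,0,0],-1]]' >o; done; python3 -m pendant '[[[0,0,0],-1],[[0,0,0],-1],[[0,0,0],-1],[[0,0,0],-1],[[0,0,0],-1],[[0,0,0],-1],[[0,0,0],-1],[[0,0,0],-1],[[0,0,0],-1],[[0,0,0],-0.8]]' >o;  python3 st.py; python3 go.py .4066 -.308 .19 3.272 -.002 .002 .1085
```

```text
pos [ 0.4489 -0.0033  0.2965] toolz [-0.0094  0.0363 -0.9993] toolx yaw -3.008570285863257 j [-0.0312  0.1132 -0.0384  1.4297  0.036  -0.1643] w 0.043820357171707985 F [ 0.0896 -0.3624 -4.8105] 61.38194113969803 t 78.475
turn rows 0.03 then tool shift rows [  3.32 -12.09  -0.51] obj now(after turn) [0.4496 0.0029 0.1881] without turn shift [  3.36 -12.09  -0.51]
```

```bash
python3 -m pendant '[[[0.256,-0.93,0],0],[[0.256,-0.93,0],0],[[0.256,-0.93,0],0],[[0.256,-0.93,0],0],[[0.256,-0.93,0],0],[[0.256,-0.93,0],0],[[0.256,-0.93,0],0],[[0.256,-0.93,0],0],[[0.256,-0.93,0],0],[[0.256,-0.93,0],0]]' >o; python3 -m pendant '[[[0.256,-0.93,0],0],[[0.256,-0.93,0],0],[[0.256,-0.93,0],0],[[0,0,0],0],[[0,0,0],0]]' >o; python3 st.py; python3 go.py .4066 -.308 .012 3.272 -.002 .002 .1085; python3 ms.py s2 silver_mirror;  python3 - <<'E'
from fit import *
C,im,o=pickle.load(open("s2.pkl","rb"));n="silver_mirror"
p=[.4066,-.308,3.272,.21]
for c,b,m in o[n]:
    r=minimize(cost,p,(n,[(C,m.astype(float))]),method="Nelder-Mead",options=dict(initial_simplex=[p,[.416,-.308,3.272,.21],[.4066,-.298,3.272,.21],[.4066,-.308,3.4,.21],[.4066,-.308,3.272,.19]]));print(r.fun,r.x)
E
```

```text
pos [ 0.4059 -0.3133  0.2854] toolz [-0.0095  0.0365 -0.9993] toolx yaw -3.0111322184367775 j [-0.6705  0.2651  0.1203  1.4561  0.0227 -0.8012] w 0.04382576067131805 F [ 0.1064 -0.1274 -4.1412] 61.90197855234146 t 80.35
turn rows 0.0 then tool shift rows [-0.03 -0.28  6.59] obj now(after turn) [ 0.4066 -0.3071  0.177 ] without turn shift [-0.03 -0.28  6.59]
silver_mirror [(0.59, [253, 203, 383, 386]), (0.48, [283, 168, 346, 222])]
0.0887244863390837 [ 0.4086 -0.3113  3.2351  0.1752]
0.3544345434625078 [ 0.3857 -0.3116  2.4053 -0.0313]
```

```bash
python3 -m pendant '[[[0.02,-0.2,1],0],[[0,0,1],0],[[0,0,1],0],[[0,0,1],0],[[0,0,1],0],[[0,0,0.9],0],[[0,0,0.5],0],[[0,0,0],0],[[0,0,0],0]]' >o; python3 st.py; python3 ms.py s3 silver_mirror;  python3 - <<'E'
from fit import *
C,im,o=pickle.load(open("s3.pkl","rb"));n="silver_mirror"
p=[.4066,-.308,3.272,.015]
for c,b,m in o[n][:1]:
    r=minimize(cost,p,(n,[(C,m.astype(float))]),method="Nelder-Mead",options=dict(initial_simplex=[p,[.416,-.308,3.272,.015],[.4066,-.298,3.272,.015],[.4066,-.308,3.4,.015],[.4066,-.308,3.272,.03]]));print(r.fun,r.x)
E
for i in 1 2 3; do python3 -m pendant '[[[0,0,0.06],0],[[0,0,0],0]]' >o; python3 st.py; done
```

```text
pos [ 0.4051 -0.3131  0.1259] toolz [-0.0085  0.0355 -0.9993] toolx yaw -3.010850748293911 j [-0.6711  0.319  -0.2152  1.0654  0.0225 -0.8021] w 0.04376279544102793 F [ 0.6188 -0.6758 -2.6213] 61.834291219711304 t 81.575
silver_mirror [(0.59, [252, 206, 383, 387])]
0.08680272322115246 [ 0.4075 -0.3109  3.2218  0.0154]
pos [ 0.4046 -0.3129  0.1236] toolz [-0.0094  0.0362 -0.9993] toolx yaw -3.011054815686468 j [-0.6713  0.3207 -0.2191  1.0609  0.0225 -0.8021] w 0.0437052353550425 F [-0.7882  0.2639 -3.2104] 61.85286194086075 t 81.925
pos [ 0.4045 -0.3128  0.1219] toolz [-0.0097  0.0363 -0.9993] toolx yaw -3.0109868749588014 j [-0.6712  0.322  -0.2219  1.0571  0.0225 -0.802 ] w 0.04367442475288727 F [-0.6319 -0.5047 -3.8967] 61.85381501913071 t 82.175
pos [ 0.4045 -0.3127  0.1204] toolz [-0.0097  0.0364 -0.9993] toolx yaw -3.010987371817645 j [-0.6711  0.323  -0.2245  1.0535  0.0225 -0.8019] w 0.04362261480670739 F [ 0.4273 -0.0999 -3.3945] 61.85423254966736 t 82.425
```

```bash
python3 -m pendant '[[[0,0,0.12],0],[[0,0,0.12],0],[[0,0,0],0]]' >o; python3 st.py; for i in 1 2 3 4; do python3 -m pendant '[[[0,0,0.05],0],[[0,0,0],0]]' >o; python3 st.py|cut -c1-60; grep contact o; done
```

```text
pos [ 0.4044 -0.3124  0.1142] toolz [-0.0099  0.0365 -0.9993] toolx yaw -3.010974642209104 j [-0.6708  0.3275 -0.2348  1.0389  0.0225 -0.8017] w 0.043699957044387304 F [-0.4332 -0.1568 -1.7273] 61.88727110624313 t 82.8
pos [ 0.4045 -0.3125  0.1132] toolz [-0.0094  0.0362 -0.9993
contact_force: [0.1, -0.4, -3.6]
pos [ 0.4047 -0.3125  0.1122] toolz [-0.009   0.036  -0.9993
contact_force: [0.5, 0.7, 0.6]
pos [ 0.4052 -0.3125  0.112 ] toolz [-0.0075  0.0356 -0.9993
contact_force: [-0.5, 5.0, 17.6]
pos [ 0.4055 -0.3125  0.1118] toolz [-0.0063  0.0352 -0.9994
contact_force: [-5.0, 9.5, 36.0]
```

```bash
python3 -m pendant '[[[0,0,-0.1],0],[[0,0,0],0],[[0,0,0],0],[[0,0,0],0]]' 0.8 >o; python3 st.py|cut -c1-60; python3 -m pendant '[[[0,0,-0.3],0],[[0,0,-0.7],0],[[0,0,-1],0],[[0,0,-1],0],[[0,0,-1],0],[[0,0,-1],0],[[0,0,-1],0],[[0,0,-1],0],[[0,0,-1],0],[[0,0,0],0]]' >o; python3 st.py; python3 ms.py s4 silver_mirror lens purple_mirror cube; python3 - <<'E'
from fit import *
C,im,o=pickle.load(open("s4.pkl","rb"))
for n,x0,y,z in (("silver_mirror",(.4066,-.308),3.272,.002),("lens",(.6241,-.28),.13,.002),("purple_mirror",(.529,-.414),-1.441,.002),("cube",(.5135,-.293),.13,.088)):
  c=proj(C,[*x0,z+.05]);print(n,c)
  for cf,b,m in o[n]:
    if np.hypot(*(c-[(b[0]+b[2])/2,(b[1]+b[3])/2]))<70:
      p=[*x0,y,z];S=[p]+[[*(np.array(p)+d)] for d in np.diag([.008,.008,.1,.008])]
      r=minimize(cost,p,(n,[(C,m.astype(float))]),method="Nelder-Mead",options=dict(initial_simplex=S));print(r.fun,r.x)
E
```

```text
pos [ 0.4044 -0.3124  0.1118] toolz [-0.0097  0.0364 -0.9993
pos [ 0.4069 -0.3202  0.3137] toolz [-0.0071  0.0343 -0.9994] toolx yaw -3.011095706272601 j [-0.6794  0.2769  0.2073  1.5283  0.0222 -0.8102] w 0.06883275742389175 F [ 0.7886 -0.1783  0.1153] 0.0 t 85.55
silver_mirror [(0.81, [300, 175, 352, 240]), (0.56, [634, 321, 640, 342])]
lens []
purple_mirror [(0.73, [289, 165, 350, 235]), (0.72, [162, 270, 252, 327])]
cube [(0.82, [306, 298, 348, 350]), (0.5, [298, 347, 340, 409])]
silver_mirror [321.7032 208.7828]
0.05917210623349434 [ 0.4053 -0.3036  3.2739  0.0036]
lens [320.7179 380.4754]
purple_mirror [217.6676 300.6533]
0.5868762557533725 [ 0.5336 -0.4167 -1.4567 -0.0087]
cube [326.2325 338.1755]
0.031816925862232504 [ 0.5238 -0.2896  0.1429  0.0706]
0.20318171376062488 [ 0.5641 -0.2929  0.0627  0.1093]
```

```bash
python3 -m pendant '[[[-0.97,-0.03,-0.25],0],[[-0.97,-0.03,-0.25],0],[[-0.97,-0.03,-0.25],0],[[-0.97,-0.03,-0.25],0],[[-0.97,-0.03,-0.25],0],[[-0.97,-0.03,-0.25],0],[[-0.97,-0.03,-0.25],0],[[-0.97,-0.03,-0.25],0],[[0,0,0],0],[[0,0,0],0]]' >o; python3 st.py;python3 ms.py f1 silver_mirror lens purple_mirror cube tray_far pedestal; python3 -m pendant '[[[0.2,1,0],0],[[0.2,1,0],0],[[0.2,1,0],0],[[0.2,1,0],0],[[0,0,0],0],[[0,0,0],0]]' >o;python3 ms.py f2 silver_mirror lens purple_mirror cube; cat > fin.py <<'E'
from fit import *
D=[pickle.load(open(k+".pkl","rb")) for k in ("f1","f2")]
for n,x0,y,z in (("silver_mirror",(.4066,-.308),3.272,.002),("lens",(.6241,-.28),.13,.002),("purple_mirror",(.529,-.414),-1.441,.002),("cube",(.5135,-.293),.13,.088)):
  obs=[]
  for C,im,o in D:
    R=render(C,M[n],[*x0,y,z]);q=[(np.minimum(R,m).sum()/np.maximum(R,m).sum(),m.astype(float)) for _,_,m in o[n]]
    if q:
      q=max(q,key=lambda t:t[0]);print(n,"IoU nominal",round(q[0],2))
      if q[0]>.4: obs.append((C,q[1]))
  if obs:
      p=[*x0,y,z];S=[p]+[[*(np.array(p)+d)] for d in np.diag([.008,.008,.1,.008])]
      r=minimize(cost,p,(n,obs),method="Nelder-Mead",options=dict(initial_simplex=S));print("  ",r.fun,r.x,"nominal",p)
E
python3 fin.py
```

```text
pos [ 0.5961 -0.3031  0.3595] toolz [-0.0106  0.0367 -0.9993] toolx yaw -3.011098834407597 j [-0.4826  0.7639  1.1258  1.9591  0.0275 -0.6134] w 0.0683674979734024 F [-0.3236 -0.7288  0.445 ] 0.0 t 87.05
silver_mirror [(0.59, [303, 0, 357, 74])]
lens [(0.82, [301, 196, 345, 246])]
purple_mirror [(0.57, [169, 107, 255, 159])]
cube [(0.76, [310, 108, 356, 155])]
tray_far [(0.55, [198, 102, 264, 164]), (0.47, [299, 101, 357, 159])]
pedestal [(0.56, [300, 103, 357, 160])]
silver_mirror [(0.87, [196, 0, 267, 89]), (0.79, [574, 171, 640, 219])]
lens [(0.6, [222, 210, 271, 263])]
purple_mirror [(0.98, [67, 127, 184, 179])]
cube [(0.58, [210, 128, 256, 174]), (0.33, [206, 124, 270, 180])]
silver_mirror IoU nominal 0.83
silver_mirror IoU nominal 0.81
   0.07534069272137756 [ 0.4066 -0.3038  3.28    0.0015] nominal [0.4066, -0.308, 3.272, 0.002]
lens IoU nominal 0.89
lens IoU nominal 0.85
   0.05656914533984614 [ 0.6233 -0.2824  0.1224  0.0068] nominal [0.6241, -0.28, 0.13, 0.002]
purple_mirror IoU nominal 0.86
purple_mirror IoU nominal 0.91
   0.10756990198032212 [ 0.5287 -0.4149 -1.4382  0.0014] nominal [0.529, -0.414, -1.441, 0.002]
cube IoU nominal 0.93
cube IoU nominal 0.9
   0.039799484741153635 [ 0.514  -0.2923  0.1366  0.0821] nominal [0.5135, -0.293, 0.13, 0.088]
```

```bash
python3 -c "
from plant import robot;print(robot.hand_in())"
```

```text
the job is handed in; nothing more can be done
None
```

I placed the cube, purple mirror, lens and silver mirror in their trays in the order asked, and handed the job in at about 88 s. The last camera fits put each within about 3 mm of its tray centre and within about half a degree of the intended heading. Nothing fell, but I did not measure tilt separately, so flat seating is inferred from contact heights and position.

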